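# Tip the bell out of the parts carousel

## Robot

A 7-joint arm with a two-finger parallel gripper is mounted at the origin on the work surface. World frame = base frame: x ahead of the robot, y to its left, z up, the work surface at z = 0. Lengths are in m, angles in rad, forces in N, time in s.
With the tool pointing down it reaches from about 0.4 to 0.9 m from the base axis. Payload 5.5 kg.
Tool frame: the origin (TCP) lies between the finger pads; the fingertips stand 25 mm ahead of it and the grasp point (between the pads) lies 6 mm ahead of it; z points along the fingers, y is the direction in which the jaws open and shut (so a half turn about z gives the same grasp; the last joint's range is limited). The gripper opens to 85 mm and grips with 20 to 120 N. Pads are 22 mm wide; open, the fingers measure 114 mm over their backs; the gripper's body (76 mm by 85 mm) begins 54 mm behind the grasp point. The pads swing forward as they close: fully open they stand 13 mm farther back than shut.
Start: joints at [-0.897, 0.501, -0.427, 1.55, 0.221, 1.138, -0.21], TCP at [0.26, 0.596, 0.256] pointing down, gripper open.
Joint ranges: [-2.88, 2.88], [-0.31, 2.03], [-1.54, 1.56], [0.2, 2.42], [-1.41, 4.55], [0.19, 2.02], [-2.57, 2.57]. Speed limits (rad/s): [2.57, 2.57, 3.14, 3.14, 3.14, 3.14, 3.14].

## Interface

Orientations are given as a rotation vector (axis times angle).
In Python, from workcell import ctrl gives the robot as it stands. The module is installed in compiled form; this text tells all that it offers.
- The arm moves only by the shell command python3 -m jog 'ROWS' [FORCE]. ROWS is JSON, a list that holds one entry, the list of rows, each a list of 7 numbers: the opening in per cent of the stroke, from 0 (shut) to 100 (fully open), then the shift along the tool's x, y, z in m, then the turn, a rotation vector about the tool's x, y, z in degrees. In form: [[[jaw, dx, dy, dz, rx, ry, rz], ...]]. A call has 1 to 12 rows; each row is the pose to reach, as a shift and turn from the pose measured when the call began, along the tool's axes at that moment; what a row does not reach only later rows make up. A row lasts 1/12 s, in which the tool goes at most 41.7 mm and 7.16 degrees, less where a joint would pass 70% of its speed; a pose out of reach is approached as far as the arm can. A call with a gripper value outside its range is refused whole. The fingers move at their own pace and stop on an object; FORCE is the grip in N (left out, the last holds). Time passes only in rows, so rows that repeat a pose let the fingers close. It gives the time, the measured TCP pose, the force and the opening at its end, in the units of the state.
- ctrl.state(): the state, without advancing time (a new reading comes with each control period).
- ctrl.get_image(name): name is "side" or "top"; returns a dict with "color" (420x560x3 uint8, blue, green, red), "intrinsics" (3x3 intrinsics, pixels), "position" and "orientation" of the camera in the world. Camera axes: x right, y down, z forward; pixel columns grow to the right and rows downward; lengths in m; the calibration is good to about 2 mm. A picture is of the moment at which its call begins. There is no depth.
- ctrl.close_job(): hands the job in, once; it reports no verdict.
The state is a dict: "time_s": time; "joint_pos": joint angles; "joint_vel": joint speeds; "tau": joint torques, N m; "ee_pos": TCP position; "orientation": TCP orientation; "contact_force": force on the tool from outside, world axes, zero at the start; "ft_torque": the same for the moment, N m; "opening": opening from 0.0 (shut) to 1.0 (fully open).
Only numpy, scipy, OpenCV 4.12 (cv2) and the standard library are available. Lean on these libraries where they do the work, as an engineer would, in place of code of your own. Each camera call takes 0.05 s, during which the arm holds its last target.

## Task

First hook the catch tray's rear tab in at a tilt under the keeper bar below the carousel's spout and swing the tray down until it sits fully home in its pocket. Then, with the carousel level, turn its wheel until the compartment holding the brass bell faces the spout, and tip the carousel by its handle so that the bell slides into the tray, the other parts staying in the wheel. Finally lower the carousel gently back to level without letting it drop and let go; do not touch the bell with the fingers or disturb the platen roller, pliers, oil can and grinder standing about.

Things in the scene. Friction and masses are not known exactly. Their poses are not given: they have to be found in the camera images.
- stand: Carousel's stand, screwed to the bench. Origin on the bench under the wheel's centre, z up; -y is the side the spout points to, the tipping handle is on +y. All 'stand' coordinates are in this frame, mm, cradle level. Base board: x +-80, y -125 to 165, 12 high. Yaw varies by 0.25 rad.
- pocket (a point): Where the centre of the seated tray's underside goes: stand (0, -223, 0), axes as the stand's. The pocket is bare bench between two side runners 14 high (inner faces at pocket x +-81), the keeper bar at +y and a front ridge 14 high (pocket y -78 to -68). The seated tray has 3 mm play each way in y, 6 mm in x. The ridge and keeper stop it going in level: the tab goes in first, tray front raised.
- keeper (a point): Middle of the underside of the keeper bar at the back of the pocket: stand (0, -150, 15). Steel bar along x, 10 by 10 mm (stand y -155 to -145, z 15 to 25), the tab goes beneath it; bare bench below and behind it. At its ends upright cheeks (stand x +-86 to +-96, y -177 to -143, 90 high) carry the cradle's pivot.
- pivot (a point): Middle of the cradle's horizontal pivot axis, along stand x: stand (0, -165, 75). A rod 10 mm thick runs along it over the rear of the pocket.
- cradle (a joint): Tip angle (rad) of the cradle about the pivot: 0 level on its stop, grows as the handle (+y) side is raised, end stop 0.80. Falls back if let go. 1.4 kg with wheel and parts: about 7 N at the handle. Parts slide out at 0.5 to 0.65. It carries the wheel and a fixed fence round it (radius 136 mm, top 114 above bench), open only 30 degrees either side of stand -y, at the spout.
- tip_handle (a point): Centre of the tipping handle on the cradle: round wooden bar 14 mm thick, 90 long, along stand x, at stand (0, 205, 85) when level, 60 mm clear of the fence, free above and below. Moves with the cradle in an arc of 370 mm radius about the pivot.
- spout_lip (a point): On the cradle: middle of the outer edge of the spout's floor, stand (0, -187, 83) when level. Spout about 108 mm wide there, its underside 80 mm above the bench (64 when tipped), side walls up to 110; it overhangs the rear of the pocket.
- wheel (a joint): Turn (rad) of the wheel, counter-clockwise from above positive, endless; stays where left (0.22 N m friction). Five 72 degree compartments, radius 130 mm, floor 85 above bench, dividers 30 high. At 0 a divider points to stand -y and compartment centres lie at -54, 18, 90, 162, 234 degrees from stand +x, growing with this value. A compartment whose centre is at -90 degrees faces the spout.
- wheel_grip (a point): Centre of the grip bar on the wheel's hub, on the wheel's axis, 140 mm above the bench: an upright wooden bar 70 mm long (point x), 12 mm thick (point y), z 121 to 153. Turns with the wheel.
- tray_center (a point): Catch tray (loose, sheet steel, about 0.25 kg): centre, 22.5 mm above its underside. Open box 150 (x) by 130 (y) mm outside, walls 5 thick, 45 high. A flat tab, 80 wide and 5 thick, level with the underside, sticks out 14 mm from its +y wall; the grip tongue stands on its -y wall. Fully home: underside flat on the bench in the pocket, tab under the keeper, -y wall inside the ridge.
- tray_grip (a point): Where to grasp the tray: upright wooden tongue inside its -y wall, 50 wide (tray x), 10 thick (tray y), top 84 mm above the underside, 39 above the walls. Point at tray x 0, y -60, 67 mm above the underside.
- bell_center (a point): Brass typewriter bell: smooth dome 64 mm across, 32 high, small knob on top. Starts in one of the five compartments (which one varies), on its floor; point at its centre, half-way up.
- spool_center (a point): Brass ribbon spool: two flat flanges 60 mm across, 18 high. Starts in one of the five compartments (which one varies), on its floor; point at its centre, half-way up.
- stop_center (a point): Steel margin stop: flat bar 62 by 28 mm with an upright lug, 27 high. Starts in one of the five compartments (which one varies), on its floor; point at its centre, half-way up.
- feed_center (a point): Feed roller: black rubber roller 20 mm thick in a flat-footed steel bracket, 68 by 30 mm, 26 high. Starts in one of the five compartments (which one varies), on its floor; point at its centre, half-way up.
- knob_center (a point): Black platen knob: disc 62 mm across with a steel collar, 30 high. Starts in one of the five compartments (which one varies), on its floor; point at its centre, half-way up.
- grinder: Bystander, 4 kg, standing loose: hand-cranked bench grinder with maroon crank, about 160 mm wide and 210 high; origin under its centre.
- platen: Bystander, loose: cracked black platen roller 38 mm thick, 200 long (its x axis), on two wooden rests, top at 49 mm; origin under its centre.
- pliers: Bystander, loose: bent-nose pliers 150 mm long (x axis), 12 high, lying flat; origin under the joint.
- oilcan: Bystander, loose: grey can 60 mm across, 110 high, upright; origin under its centre.
There are look-alikes about, which are no part of the job. What is shaped like the part that bears feed_center but pink, purple or turquoise is not meant.

How it is judged:
On the way, in this order (a step that is already met when the one before it is completed fails the run):
1. the tray is seated in its pocket, tab under the keeper, while the bell is still in the level carousel (x of tray_center in the frame of stand between -0.01 and 0.01 m and y of tray_center in the frame of stand between -0.229 and -0.217 m and height (world z) of tray_center below 0.0265 m and angle between tray_center's own z axis and vertical below 0.03 rad and angle between the y axis of tray_center and the y axis of stand, either way round below 0.1 rad and value of joint cradle below 0.04 rad and z of bell_center in the frame of stand above 0.08 m), for 0.2 s.
2. with the tray seated and the carousel level, the bell's compartment faces the spout (all of step 1 and x of bell_center in the frame of stand between -0.036 and 0.036 m and y of bell_center in the frame of stand below -0.04 m), for 0.2 s.
3. the carousel is tipped and the bell has slid into the seated tray (x of tray_center in the frame of stand between -0.01 and 0.01 m and y of tray_center in the frame of stand between -0.229 and -0.217 m and height (world z) of tray_center below 0.0265 m and angle between tray_center's own z axis and vertical below 0.03 rad and angle between the y axis of tray_center and the y axis of stand, either way round below 0.1 rad and x of bell_center in the frame of tray_center between -0.075 and 0.075 m and y of bell_center in the frame of tray_center between -0.065 and 0.065 m and z of bell_center in the frame of tray_center below 0.03 m and value of joint cradle above 0.25 rad), for 0.1 s.
At the end, for the whole second after the job is handed in: The tray sits level in its pocket (within its play of 6 mm in y and 10 mm in x of home, tab under the keeper), the bell lies at rest inside it, the carousel is back level (within 0.03 rad) and the other four parts are still in the wheel (x of tray_center in the frame of stand between -0.01 and 0.01 m and y of tray_center in the frame of stand between -0.229 and -0.217 m and height (world z) of tray_center below 0.0265 m and angle between tray_center's own z axis and vertical below 0.03 rad and angle between the y axis of tray_center and the y axis of stand, either way round below 0.1 rad and x of bell_center in the frame of tray_center between -0.075 and 0.075 m and y of bell_center in the frame of tray_center between -0.065 and 0.065 m and z of bell_center in the frame of tray_center below 0.03 m and value of joint cradle below 0.03 rad and horizontal distance between each of spool_center, stop_center, feed_center, knob_center and wheel_grip below 0.14 m and height (world z) of each of spool_center, stop_center, feed_center, knob_center above 0.08 m and linear speed of each of bell, tray below 0.02 m/s); the robot touches nothing.
It fails at once if the fingers touch the bell (contact force between the fingers and bell above 0.5 N).
It fails at once if the carousel is dropped (falls faster than 2.5 rad/s) (velocity of joint cradle below -2.5 rad/s).
It fails at once if the platen roller, the pliers, the oil can or the grinder is disturbed (moved more than 20 mm) (distance of any of grinder, platen, pliers, oilcan from where it was at the start of the episode above 0.02 m).
It also fails if it takes over 72 s, if anything falls off the work surface, if the arm or the gripper's body presses on something with over 40 N, if the wrist force passes 120 N, or if a joint passes its speed limit or range.

## Working session

There is one attempt and no reset: what is moved stays moved. The work goes in short steps, Python scripts to look and compute and a shell command to move; the robot and the scene stay as the last step left them, time stands still between calls to the robot, and variables do not carry over. Pictures are saved under pics/ and viewed, and the job is handed in when it is done.

```bash
mkdir -p pics; ls; python3 - <<'E'
from workcell import ctrl
import cv2,numpy as np
s=ctrl.state()
print({k:np.round(v,3).tolist() for k,v in s.items()})
for n in("side","top"):
    d=ctrl.get_image(n); cv2.imwrite(f"pics/{n}0.png",d["color"]); print(n,np.round(d["intrinsics"],1).tolist(),d["position"],d["orientation"])
E
```

```text
pics
{'time_s': 0.0, 'joint_pos': [-0.897, 0.502, -0.427, 1.551, 0.221, 1.138, -0.21], 'joint_vel': [0.001, -0.001, -0.001, 0.0, -0.001, -0.001, -0.0], 'tau': [0.0, -56.951, -5.816, -28.093, 0.011, 0.012, 0.0], 'ee_pos': [0.259, 0.595, 0.255], 'orientation': [-0.641, -3.075, 0.003], 'contact_force': [-0.207, -0.692, -0.056], 'ft_torque': [0.052, 0.029, 0.066], 'opening': 1.002}
side [[484.6, 0.0, 276.3], [0.0, 484.6, 216.3], [0.0, 0.0, 1.0]] [ 0.233022   -0.86134551  1.09443663] [-2.37396603  0.43487324 -0.1721573 ]
top [[476.2, 0.0, 275.4], [0.0, 476.2, 210.4], [0.0, 0.0, 1.0]] [ 0.48455689 -0.03179472  1.19527606] [-2.16009654  2.21479963 -0.09237441]
```

View pics/side0.png

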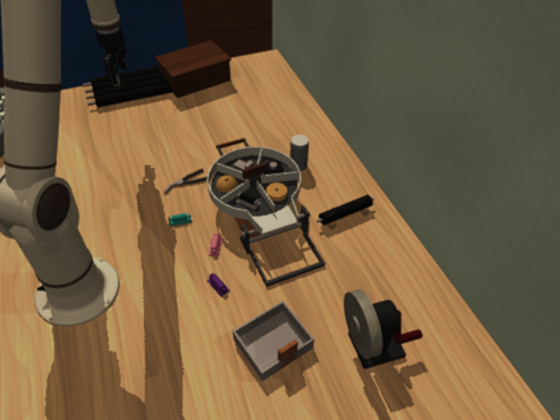

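View pics/top0.png

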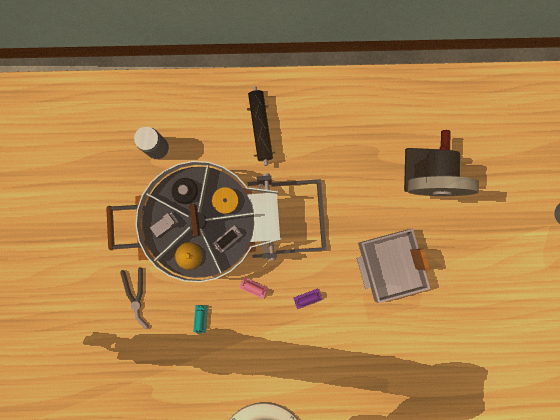

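```bash
cat > h.py <<'E'
from workcell import ctrl
import cv2,numpy as np
from scipy.spatial.transform import Rotation as R
def cam(n):
    d=ctrl.get_image(n); d["R"]=R.from_rotvec(d["orientation"]).as_matrix(); return d
def ray(d,uv):
    K=np.array(d["intrinsics"]); v=np.linalg.inv(K)@np.array([uv[0],uv[1],1.0]); return np.array(d["position"]),d["R"]@v
def plane(d,uv,z):
    o,v=ray(d,uv); return o+v*(z-o[2])/v[2]
def tri(d1,a,d2,b):
    o1,v1=ray(d1,a);o2,v2=ray(d2,b)
    A=np.stack([v1,-v2],1);t=np.linalg.lstsq(A,o2-o1,rcond=None)[0]
    p,q=o1+t[0]*v1,o2+t[1]*v2
    return (p+q)/2,np.linalg.norm(p-q)
def proj(d,p):
    c=d["R"].T@(np.array(p)-d["position"]); q=np.array(d["intrinsics"])@c; return q[:2]/q[2]
def crop(d,x0,x1,y0,y1,f,name):
    cv2.imwrite("pics/"+name,cv2.resize(d["color"][y0:y1,x0:x1],None,fx=f,fy=f,interpolation=cv2.INTER_CUBIC))
E
python3 - <<'E'
from h import *
d=cam("top");crop(d,100,340,150,290,3.3,"t1.png");crop(d,340,500,210,320,5,"t2.png")
d=cam("side");crop(d,200,340,130,290,3.7,"s1.png");crop(d,220,330,290,390,6,"s2.png")
E
```

```text
(no output)
```

View pics/t1.png

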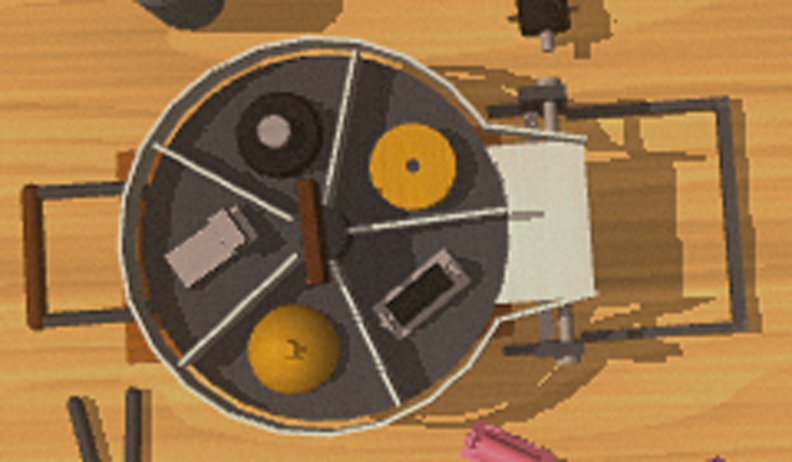

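View pics/t2.png

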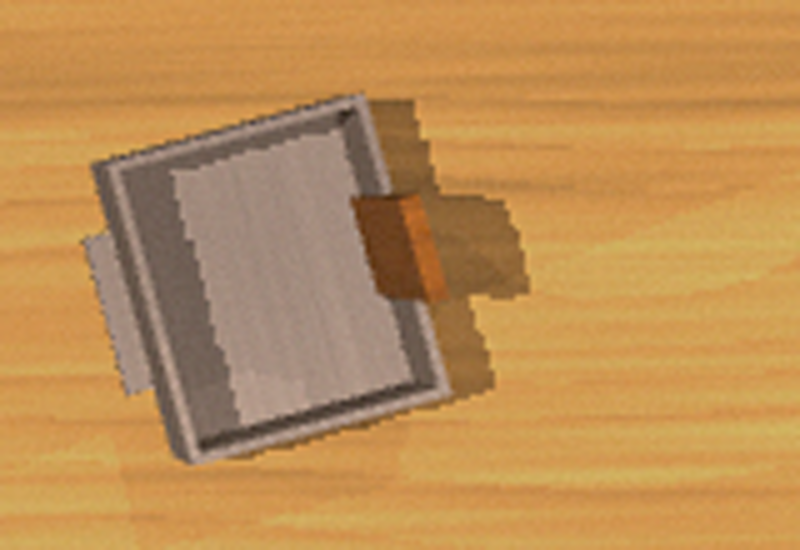

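View pics/s1.png

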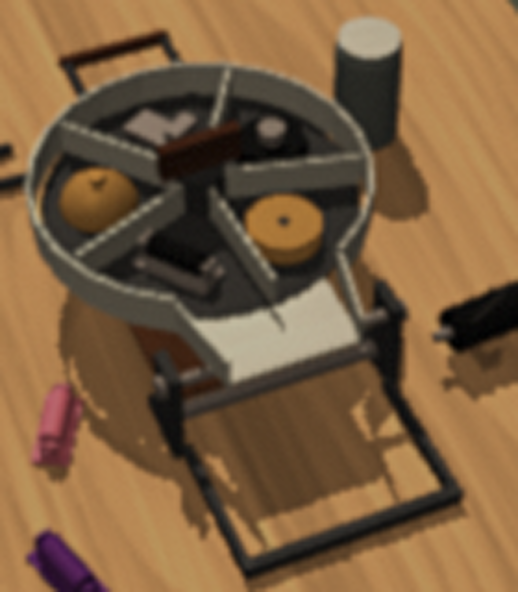

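View pics/s2.png

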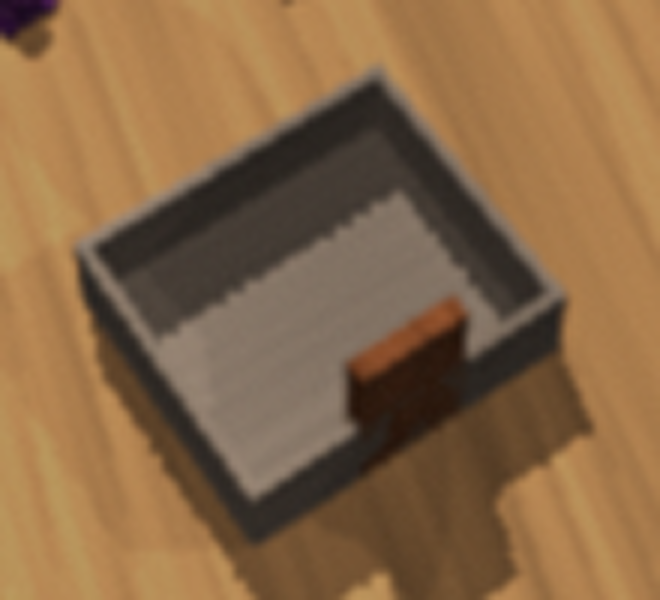

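```bash
cat >> h.py <<'E'
def fc(x0,y0,f,p): return (x0+(p[0]+.5)/f-.5, y0+(p[1]+.5)/f-.5)
E
python3 - <<'E'
from h import *
t=cam("top");s=cam("side")
T1=lambda p:fc(100,150,3.3,p);T2=lambda p:fc(340,210,5,p);S1=lambda p:fc(200,130,3.7,p);S2=lambda p:fc(220,290,6,p)
def rep(n,a,b,z):
    p,e=tri(t,a,s,b); print(n,"tri",np.round(p*1000,1),"gap",round(e*1000,1),"topplane",np.round(plane(t,a,z)*1000,1)[:2],"sideplane",np.round(plane(s,b,z)*1000,1)[:2])
rep("handle L(img top)",T1((28,186)),S1((167,36)),.092)
rep("handle R",T1((37,328)),S1((62,62)),.092)
rep("ridge outer +x",T1((732,98)),S1((464,492)),.014)
rep("ridge outer -x",T1((745,330)),S1((248,574)),.014)
rep("lip a",T1((586,140)),S1((364,345)),.110)
rep("lip b",T1((596,294)),S1((228,380)),.110)
rep("grip a",T1((305,182)),S1((240,126)),.153)
rep("grip b",T1((313,282)),S1((161,152)),.153)
print("tray")
for n,a,b in (("A",(93,163),(378,68)),("B",(362,95),(565,296)),("C",(450,395),(257,540-40)),("D",(190,462),(80,248))):
    rep(n,T2(a),S2(b),.045)
rep("tongue1",T2((410,194)),S2((460,300)),.084)
rep("tongue2",T2((440,300)),S2((352,365)),.084)
E
```

```text
handle L(img top) tri [587.1 347.8  82.4] gap 2.0 topplane [587.1 344.2] sideplane [582.7 336.6]
handle R tri [487.4 339.1  88.5] gap 0.2 topplane [487.5 337.9] sideplane [486.5 334.9]
ridge outer +x tri [ 647.6 -160.8   17.4] gap 0.3 topplane [ 648.3 -161.2] sideplane [ 648.8 -158.5]
ridge outer -x tri [ 473.3 -166.1    7.7] gap 1.2 topplane [ 472.8 -165.2] sideplane [ 472.5 -170.3]
lip a tri [611.3 -48.6  78.7] gap 0.7 topplane [608.  -48.2] sideplane [599.3 -73.6]
lip b tri [501.1 -52.7  88.3] gap 0.7 topplane [501.1 -52.4] sideplane [494.9 -70. ]
grip a tri [580.3 140.1 151.1] gap 1.0 topplane [579.6 139.9] sideplane [580.1 137.9]
grip b tri [513.6 136.  148.5] gap 0.8 topplane [513.1 135.4] sideplane [512.6 131.2]
tray
A tri [ 489.1 -243.5   33.9] gap 0.1 topplane [ 489.  -241.5] sideplane [ 486.4 -250. ]
B tri [ 518.3 -373.5   43.4] gap 0.7 topplane [ 518.6 -373.2] sideplane [ 517.5 -374.2]
C tri [ 374.3 -409.5   43.5] gap 1.6 topplane [ 373.7 -408.8] sideplane [ 374.9 -410.4]
D tri [ 344.6 -283.5   40.4] gap 0.0 topplane [ 345.2 -282.5] sideplane [ 344.2 -286. ]
tongue1 tri [ 469.6 -380.9   85.9] gap 2.5 topplane [ 470.7 -381.9] sideplane [ 468.8 -379.7]
tongue2 tri [ 420.8 -392.    87.8] gap 1.5 topplane [ 421.3 -393.5] sideplane [ 420.8 -390. ]
```

```bash
cat >> h.py <<'E'
def st():
    s=ctrl.state(); return s,np.array(s["ee_pos"]),R.from_rotvec(s["orientation"])
def tgt(yaw,tilt=0):
    # tool z down, tool y along heading (yaw of stand/tray y axis); tilt: rotation about that frame's x, front(-y) up => negative
    X=np.array([np.cos(yaw),np.sin(yaw),0]);Y=np.array([-np.sin(yaw),np.cos(yaw),0])
    b=R.from_matrix(np.stack([-X,Y,[0,0,-1]],1)); return R.from_rotvec(X*tilt)*b
def rel(p,Rt):
    s,e,r=st()
    c=[]
    for f in (R.identity(),R.from_rotvec([0,0,np.pi])):
        c.append((r.inv()*(Rt*f)).as_rotvec(degrees=True))
    d=r.inv().apply(np.array(p)-e)
    print("shift",np.round(d,4),"turnA",np.round(c[0],1),"turnB",np.round(c[1],1))
def show():
    s,e,r=st(); print("t",round(s["time_s"],2),"p",np.round(e,4),"F",np.round(s["contact_force"],1),"op",round(s["opening"],3),"q",np.round(s["joint_pos"],2)); print("axes xyz cols\n",np.round(r.as_matrix(),3))
O=np.array([.5467,.1375,0]);YAW=.046
def W(x,y,z): return O+np.array([x*np.cos(YAW)-y*np.sin(YAW),x*np.sin(YAW)+y*np.cos(YAW),z])
def S(p):
    d=np.array(p)-O; return np.array([d[0]*np.cos(YAW)+d[1]*np.sin(YAW),-d[0]*np.sin(YAW)+d[1]*np.cos(YAW),d[2]])
E
python3 - <<'E'
from h import *
t=cam("top");show()
b=plane(t,fc(100,150,3.3,(292,350)),.105);sb=S(b);print("bell",b,sb,np.degrees(np.arctan2(sb[1],sb[0])))
for a,c in (((345,230),(505,210)),((333,262),(398,403)),((297,255),(180,365)),((290,219),(155,146)),((330,205),(355,52))):
    q=S(plane(t,fc(100,150,3.3,c),.115)); print("div",np.round(q,3),np.degrees(np.arctan2(q[1],q[0])))
for p in((.5,.25,.30),(.45,-.15,.30),(.446,-.3853,.2)): rel(p,tgt(.24))
E
```

```text
t 0.35 p [0.2595 0.5958 0.256 ] F [-0.3 -0.7 -0.4] op 1.001 q [-0.9   0.5  -0.43  1.55  0.22  1.14 -0.21]
axes xyz cols
 [[-0.917  0.399 -0.   ]
 [ 0.399  0.917 -0.   ]
 [ 0.    -0.    -1.   ]]
bell [0.46790768 0.15817101 0.105     ] [-0.07775845  0.02427231  0.105     ] 162.66423846645418
div [ 0.008 -0.129  0.115] -86.57877868171853
div [-0.119 -0.047  0.115] -158.23919769376295
div [-0.082  0.099  0.115] 129.70479346495418
div [0.069 0.109 0.115] 57.59259953742077
div [ 0.125 -0.033  0.115] -14.756277378674328
shift [-0.3586 -0.221  -0.0439] turnA [ -0.   -0.  -37.3] turnB [ -0.    0.  142.7]
shift [-0.4724 -0.6077 -0.0437] turnA [ -0.   -0.  -37.3] turnB [ -0.    0.  142.7]
shift [-0.5627 -0.825   0.0564] turnA [ -0.   -0.  -37.3] turnB [ -0.    0.  142.7]
```

```bash
python3 -m jog '[[[60,-0.359,-0.221,-0.06,0,0,60],[60,-0.359,-0.221,-0.06,0,0,60],[60,-0.359,-0.221,-0.06,0,0,60],[60,-0.359,-0.221,-0.06,0,0,60],[60,-0.359,-0.221,-0.06,0,0,60],[60,-0.359,-0.221,-0.06,0,0,60],[60,-0.359,-0.221,-0.06,0,0,60],[60,-0.359,-0.221,-0.06,0,0,60],[60,-0.359,-0.221,-0.06,0,0,60],[60,-0.359,-0.221,-0.06,0,0,60],[60,-0.359,-0.221,-0.06,0,0,60]]]'
python3 - <<'E'
from h import *
show()
for p in((.45,-.15,.31),(.446,-.3853,.2)): rel(p,tgt(.24))
E
```

```text
time_s: 1.27
ee_pos: [0.5054, 0.2419, 0.3174]
orientation: [2.101, 2.328, 0.0]
contact_force: [-0.6, -0.7, -0.1]
opening: 0.601
t 1.27 p [0.5054 0.2419 0.3174] F [-0.6 -0.7 -0.1] op 0.601 q [-0.43  0.25 -0.09  1.72  0.03  1.17 -0.42]
axes xyz cols
 [[-0.102  0.995  0.004]
 [ 0.995  0.102 -0.003]
 [-0.004  0.004 -1.   ]]
shift [-0.3841 -0.0952  0.0085] turnA [ -0.    0.3 -97.9] turnB [ 0.3  0.  82.1]
shift [-0.6174 -0.1236  0.1193] turnA [ -0.    0.3 -97.9] turnB [ 0.3  0.  82.1]
```

```bash
python3 -m jog '[[[60,-0.384,-0.095,0.01,0,0,82],[60,-0.384,-0.095,0.01,0,0,82],[60,-0.384,-0.095,0.01,0,0,82],[60,-0.384,-0.095,0.01,0,0,82],[60,-0.384,-0.095,0.01,0,0,82],[60,-0.384,-0.095,0.01,0,0,82],[60,-0.384,-0.095,0.01,0,0,82],[60,-0.384,-0.095,0.01,0,0,82],[60,-0.617,-0.124,0.12,0,0,82],[60,-0.617,-0.124,0.12,0,0,82],[60,-0.617,-0.124,0.12,0,0,82],[60,-0.617,-0.124,0.12,0,0,82]]]'
python3 - <<'E'
from h import *
show()
rel((.446,-.3853,.20),tgt(.24))
rel((.446,-.3853,.075),tgt(.24))
d=cam("side");crop(d,200,440,230,410,3.3,"s3.png")
d=cam("top");crop(d,340,500,150,320,3.5,"t3.png")
E
```

```text
time_s: 2.27
ee_pos: [0.4519, -0.239, 0.2529]
orientation: [3.115, 0.37, 0.008]
contact_force: [0.7, 0.1, -0.1]
opening: 0.6
t 2.27 p [ 0.4519 -0.239   0.2529] F [ 0.7  0.1 -0.1] op 0.6 q [ 0.09  0.23  0.4   1.93 -0.1   1.   -0.8 ]
axes xyz cols
 [[ 0.972  0.234  0.005]
 [ 0.234 -0.972 -0.004]
 [ 0.004  0.005 -1.   ]]
shift [-0.0402  0.1406  0.0534] turnA [ -0.4  -0.4 179.8] turnB [ 0.3 -0.2 -0.2]
shift [-0.0408  0.14    0.1784] turnA [ -0.4  -0.4 179.8] turnB [ 0.3 -0.2 -0.2]
```

```bash
python3 -m jog '[[[60,-0.04,0.14,0.053,0.3,-0.2,0],[60,-0.04,0.14,0.053,0.3,-0.2,0],[60,-0.04,0.14,0.053,0.3,-0.2,0],[60,-0.04,0.14,0.053,0.3,-0.2,0],[60,-0.04,0.14,0.1,0.3,-0.2,0],[60,-0.04,0.14,0.1,0.3,-0.2,0],[60,-0.04,0.14,0.1,0.3,-0.2,0]]]'
python3 - <<'E'
from h import *
show()
rel((.446,-.3853,.075),tgt(.24))
d=cam("side");crop(d,200,440,230,410,3.3,"s3.png")
d=cam("top");crop(d,340,500,150,320,3.5,"t3.png")
E
```

```text
time_s: 2.95
ee_pos: [0.4406, -0.3878, 0.1494]
orientation: [-3.117, -0.362, 0.014]
contact_force: [-0.3, 0.4, 0.0]
opening: 0.603
t 2.95 p [ 0.4406 -0.3878  0.1494] F [-0.3  0.4  0. ] op 0.603 q [ 0.36  0.51  0.41  1.82 -0.25  0.87 -0.45]
axes xyz cols
 [[ 0.973  0.229 -0.009]
 [ 0.229 -0.973  0.002]
 [-0.009 -0.005 -1.   ]]
shift [ 0.0065 -0.0009  0.0743] turnA [  0.8   0.4 179.5] turnB [-0.3  0.5 -0.5]
```

View pics/s3.png

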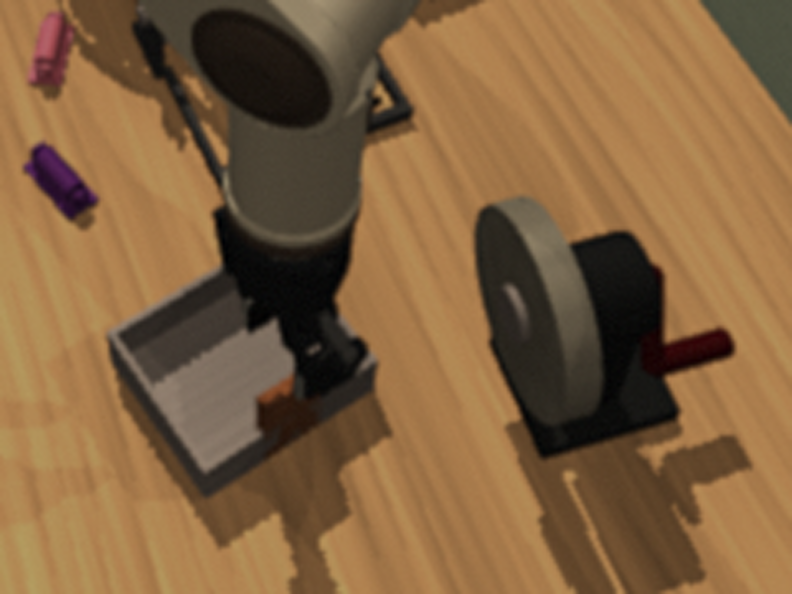

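View pics/t3.png

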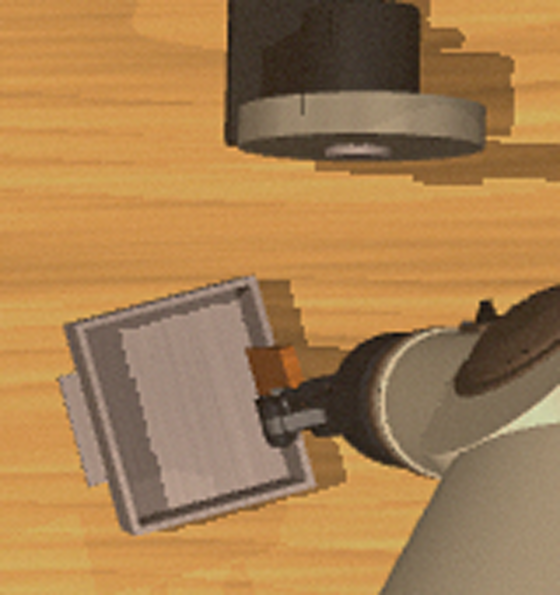

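```bash
python3 -m jog '[[[60,0.0065,-0.001,0.03,-0.3,0.5,-0.5],[60,0.0065,-0.001,0.06,-0.3,0.5,-0.5],[60,0.0065,-0.001,0.075,-0.3,0.5,-0.5],[60,0.0065,-0.001,0.075,-0.3,0.5,-0.5],[0,0.0065,-0.001,0.075,-0.3,0.5,-0.5],[0,0.0065,-0.001,0.075,-0.3,0.5,-0.5],[0,0.0065,-0.001,0.075,-0.3,0.5,-0.5],[0,0.0065,-0.001,0.075,-0.3,0.5,-0.5],[0,0.0065,-0.001,0.075,-0.3,0.5,-0.5]]]' 60
python3 - <<'E'
from h import *
show()
E
```

```text
time_s: 3.8
ee_pos: [0.4505, -0.3869, 0.0804]
orientation: [3.112, 0.378, 0.013]
contact_force: [0.0, 1.5, 7.0]
opening: 0.107
t 3.8 p [ 0.4505 -0.3869  0.0804] F [0.  1.5 7. ] op 0.107 q [ 0.39  0.61  0.36  1.85 -0.31  0.73 -0.41]
axes xyz cols
 [[ 0.971  0.239  0.009]
 [ 0.239 -0.971 -0.006]
 [ 0.008  0.008 -1.   ]]
```

```bash
python3 -m jog '[[[0,0,0,-0.01,0,0,0],[0,0,0,-0.03,0,0,0],[0,0,0,-0.06,0,0,0],[0,0,0,-0.09,0,0,0],[0,0,0,-0.09,0,0,0]]]' 80
python3 - <<'E'
from h import *
show()
d=cam("side");crop(d,160,440,210,410,2.8,"s4.png")
E
```

```text
time_s: 4.22
ee_pos: [0.4525, -0.3896, 0.1778]
orientation: [3.104, 0.376, 0.026]
contact_force: [2.0, -0.4, -1.7]
opening: 0.1
t 4.22 p [ 0.4525 -0.3896  0.1778] F [ 2.  -0.4 -1.7] op 0.1 q [ 0.35  0.47  0.42  1.8  -0.24  0.89 -0.46]
axes xyz cols
 [[ 0.971  0.238  0.018]
 [ 0.239 -0.971 -0.012]
 [ 0.015  0.016 -1.   ]]
```

View pics/s4.png

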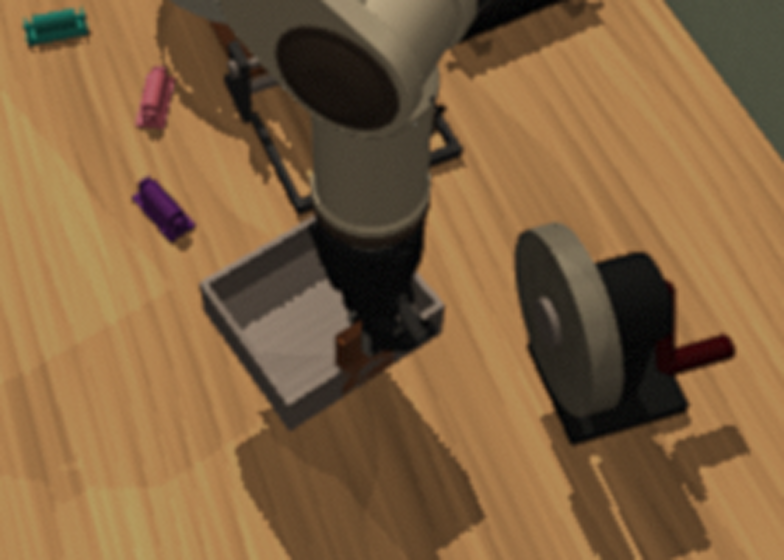

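```bash
python3 - <<'E'
from h import *
F=tgt(YAW,-.22)*R.from_rotvec([0,0,np.pi])
s,e,r=st()
for p in((.4525,-.25,.19),W(.0035,-.3165,.19)): print(np.round(p,4));rel(p,tgt(YAW,-.22))
E
```

```text
[ 0.4525 -0.25    0.19  ]
shift [ 0.034  -0.1342 -0.0162] turnA [   3.1  -17.5 -168. ] turnB [-11.8  -2.1  11.1]
[ 0.5648 -0.1785  0.19  ]
shift [ 0.1601 -0.1768 -0.0151] turnA [   3.1  -17.5 -168. ] turnB [-11.8  -2.1  11.1]
```

```bash
python3 -m jog '[[[0,0.01,-0.03,-0.016,0,0,0],[0,0.02,-0.07,-0.016,0,0,0],[0,0.034,-0.11,-0.016,-3,-0.5,3],[0,0.034,-0.134,-0.016,-6,-1,6],[0,0.07,-0.148,-0.016,-9,-1.5,9],[0,0.1,-0.155,-0.016,-11.8,-2.1,11.1],[0,0.13,-0.165,-0.016,-11.8,-2.1,11.1],[0,0.16,-0.177,-0.016,-11.8,-2.1,11.1],[0,0.16,-0.177,-0.016,-11.8,-2.1,11.1],[0,0.16,-0.177,-0.016,-11.8,-2.1,11.1]]]'
python3 - <<'E'
from h import *
show();rel(W(.0035,-.3165,.19),tgt(YAW,-.22))
d=cam("side");crop(d,180,380,170,350,3.2,"s5.png")
d=cam("top");crop(d,220,420,150,300,3.8,"t5.png")
E
```

```text
time_s: 5.1
ee_pos: [0.5658, -0.1756, 0.19]
orientation: [2.922, 0.073, 0.006]
contact_force: [-0.8, 0.6, -2.8]
opening: 0.104
t 5.1 p [ 0.5658 -0.1756  0.19  ] F [-0.8  0.6 -2.8] op 0.104 q [-0.24  0.45  0.48  1.84  0.01  0.84 -1.34]
axes xyz cols
 [[ 0.999  0.049  0.009]
 [ 0.05  -0.975 -0.217]
 [-0.002  0.217 -0.976]]
shift [-0.0012  0.0028  0.0006] turnA [-1.000e-01 -1.000e-01 -1.798e+02] turnB [-0.1  0.   0.2]
```

View pics/s5.png

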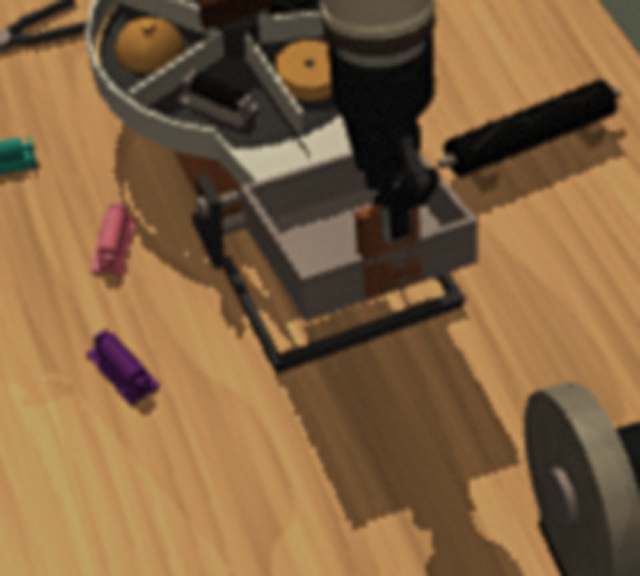

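View pics/t5.png

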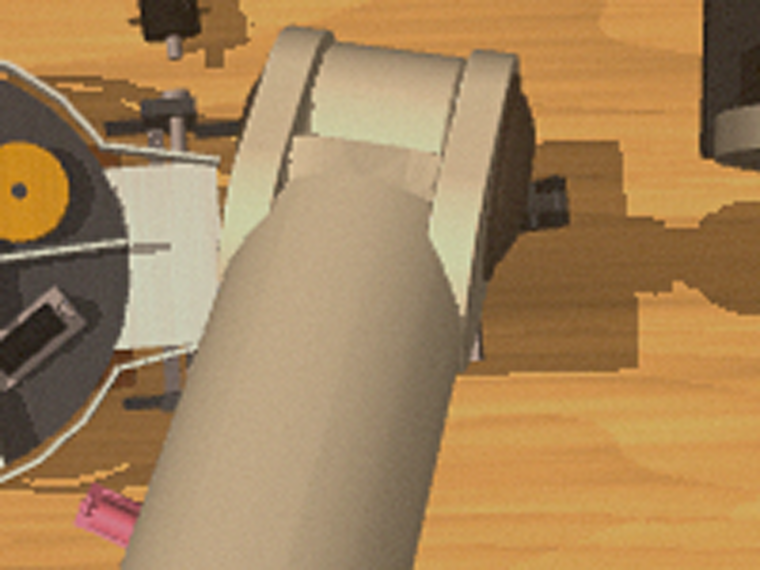

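```bash
cat >> h.py <<'E'
def traypt(x,y,z,ox=.0035,h=.080):
    # tray coords -> world, from tool pose (tool B: x=+tray x, y=-tray y, z=-tray z)
    s,e,r=st(); return e+r.apply([x-ox,-(y+.060),-(z-h)])
E
python3 - <<'E'
from h import *
d=cam("side")
f=3.2
for n,c,px in (("front L rim",(-.075,-.065,.045),(300,273)),("front L bot",(-.075,-.065,0),(308,318)),("front R rim",(.075,-.065,.045),(474,218)),("front R bot",(.075,-.065,0),(474,262)),("back L rim",(-.075,.065,.045),(243,190))):
    q=proj(d,traypt(*c)); print(n,np.round([(q[0]-180+.5)*f-.5,(q[1]-170+.5)*f-.5],1),px)
# runner/ridge predictions
for n,c in (("ridge out -x",(-.091,-.301,.014)),("ridge out +x",(.091,-.301,.014)),("cheek",( -.091,-.177,.090))):
    q=proj(d,W(*c)); print(n,np.round([(q[0]-180+.5)*f-.5,(q[1]-170+.5)*f-.5],1))
E
```

```text
front L rim [303.2 281.9] (300, 273)
front L bot [308.1 325.8] (308, 318)
front R rim [479.5 222. ] (474, 218)
front R bot [480.4 265.7] (474, 262)
back L rim [242.3 189.3] (243, 190)
ridge out -x [274.  366.6]
ridge out +x [468.3 297. ]
cheek [216.5 203.3]
```

```bash
python3 - <<'E'
from h import *
d=cam("side");crop(d,245,345,215,290,7.5,"s6.png")
E
```

```text
(no output)
```

View pics/s6.png

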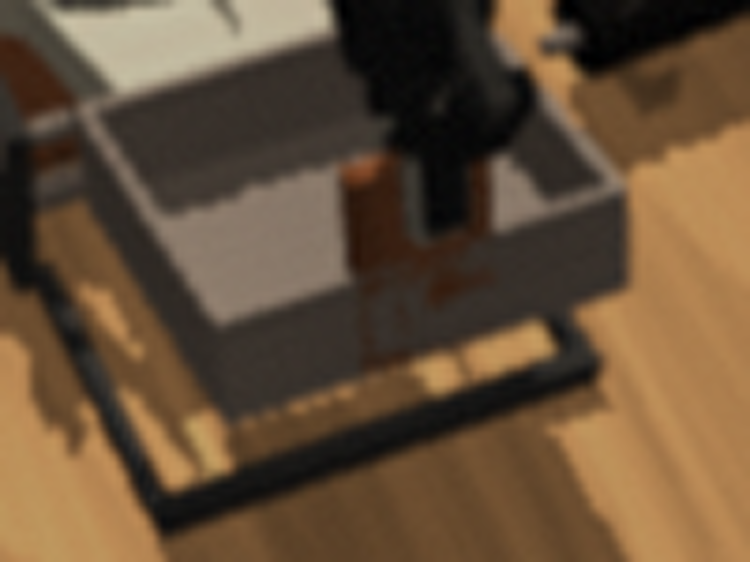

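```bash
python3 - <<'E'
from h import *
show()
for p in(W(.005,-.3165,.115),W(.005,-.3165+.03,.113),W(.005,-.2665,.113)): rel(p,tgt(YAW,-.22))
E
```

```text
t 5.3 p [ 0.563  -0.1796  0.1906] F [-0.7  0.1 -2.3] op 0.104 q [-0.24  0.45  0.49  1.85  0.01  0.84 -1.34]
axes xyz cols
 [[ 0.999  0.042  0.007]
 [ 0.043 -0.975 -0.218]
 [-0.002  0.218 -0.976]]
shift [ 0.0035 -0.0175  0.0735] turnA [  0.2   0.  179.8] turnB [-0.   0.2 -0.2]
shift [ 0.0034 -0.0472  0.0689] turnA [  0.2   0.  179.8] turnB [-0.   0.2 -0.2]
shift [ 0.0033 -0.0667  0.0646] turnA [  0.2   0.  179.8] turnB [-0.   0.2 -0.2]
```

```bash
python3 -m jog '[[[0,0.0035,-0.009,0.035,0,0.2,-0.2],[0,0.0035,-0.0175,0.0735,0,0.2,-0.2],[0,0.0035,-0.0175,0.0735,0,0.2,-0.2],[0,0.0035,-0.03,0.0715,0,0.2,-0.2],[0,0.0035,-0.045,0.069,0,0.2,-0.2],[0,0.0035,-0.045,0.069,0,0.2,-0.2],[0,0.0035,-0.045,0.069,0,0.2,-0.2]]]'
python3 - <<'E'
from h import *
show()
for p in(W(.005,-.2665,.113),): rel(p,tgt(YAW,-.22))
d=cam("side");crop(d,225,345,205,290,6.5,"s7.png")
E
```

```text
time_s: 5.88
ee_pos: [0.5663, -0.1494, 0.1156]
orientation: [2.922, 0.071, 0.013]
contact_force: [0.3, -1.3, -3.3]
opening: 0.099
t 5.88 p [ 0.5663 -0.1494  0.1156] F [ 0.3 -1.3 -3.3] op 0.099 q [-0.26  0.55  0.45  1.9  -0.03  0.7  -1.38]
axes xyz cols
 [[ 0.999  0.047  0.014]
 [ 0.049 -0.975 -0.217]
 [ 0.003  0.217 -0.976]]
shift [-0.0013 -0.0211 -0.0021] turnA [ 4.000e-01 -1.000e-01 -1.799e+02] turnB [-0.  -0.2  0.1]
```

View pics/s7.png

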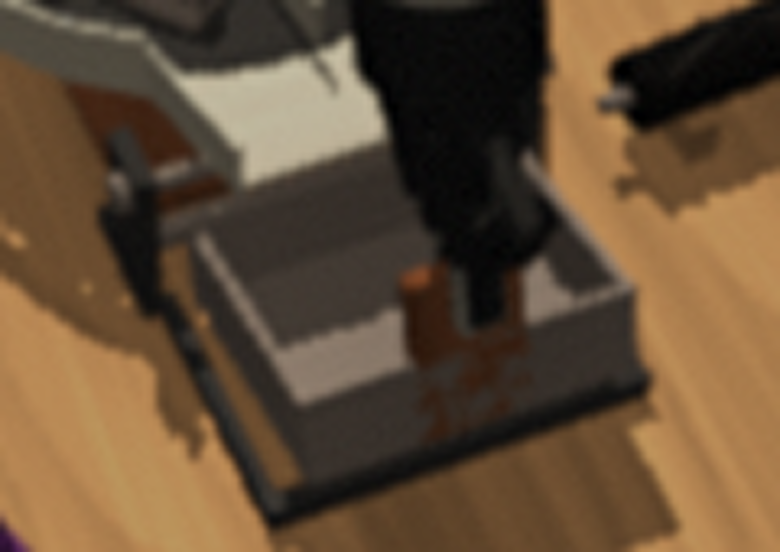

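```bash
python3 -m jog '[[[0,-0.001,-0.006,0.0005,0,-0.2,0],[0,-0.001,-0.012,0,0,-0.2,0],[0,-0.001,-0.018,-0.001,0,-0.2,0],[0,-0.001,-0.021,-0.0015,0,-0.2,0],[0,-0.001,-0.021,-0.0015,0,-0.2,0],[0,-0.001,-0.021,-0.0015,0,-0.2,0]]]'
python3 - <<'E'
from h import *
show()
for c in ((0,.079,0),(0,.065,0),(0,.065,.025),(0,-.065,0)):print(c,np.round(S(traypt(*c,ox=.005))*1000,1))
d=cam("side");crop(d,225,345,205,290,6.5,"s8.png")
E
```

```text
time_s: 6.43
ee_pos: [0.5642, -0.1294, 0.1124]
orientation: [2.921, 0.07, 0.007]
contact_force: [-0.2, -0.6, -2.4]
opening: 0.1
t 6.43 p [ 0.5642 -0.1294  0.1124] F [-0.2 -0.6 -2.4] op 0.1 q [-0.3   0.55  0.46  1.91 -0.02  0.7  -1.42]
axes xyz cols
 [[ 0.999  0.047  0.01 ]
 [ 0.048 -0.975 -0.218]
 [-0.     0.218 -0.976]]
(0, 0.079, 0) [-1.000e-01 -1.492e+02  4.000e+00]
(0, 0.065, 0) [  -0.  -162.9    7. ]
(0, 0.065, 0.025) [  -0.  -157.4   31.4]
(0, -0.065, 0) [ 2.000e-01 -2.897e+02  3.540e+01]
```

View pics/s8.png

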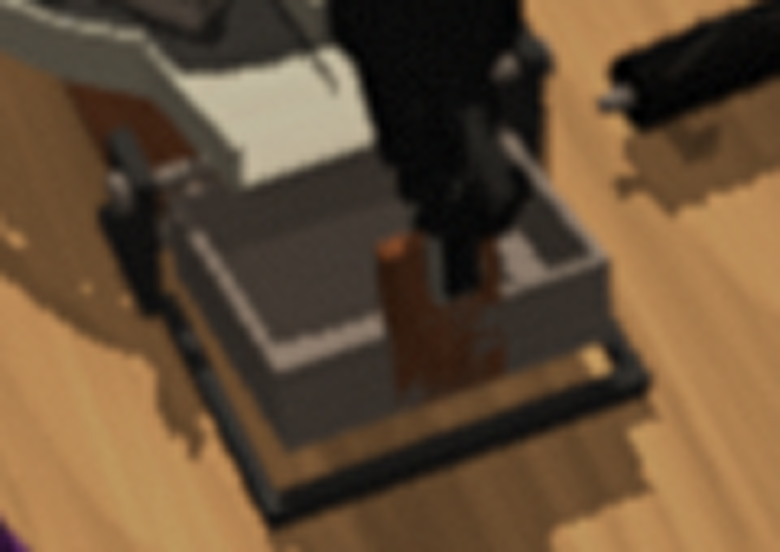

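```bash
python3 -m jog '[[[0,0,-0.001,0.002,0,0,0],[0,0,-0.003,0.002,0,0,0],[0,0,-0.003,0.002,0,0,0],[0,0,-0.003,0.002,0,0,0]]]'
python3 - <<'E'
from h import *
show()
for c in ((0,.079,0),(0,.065,0),(0,-.065,0)):print(c,np.round(S(traypt(*c,ox=.005))*1000,1))
E
```

```text
time_s: 6.82
ee_pos: [0.5639, -0.1273, 0.1096]
orientation: [2.921, 0.069, 0.007]
contact_force: [-0.6, -0.6, -1.4]
opening: 0.1
t 6.82 p [ 0.5639 -0.1273  0.1096] F [-0.6 -0.6 -1.4] op 0.1 q [-0.31  0.56  0.45  1.91 -0.02  0.69 -1.42]
axes xyz cols
 [[ 0.999  0.046  0.01 ]
 [ 0.047 -0.975 -0.218]
 [-0.001  0.218 -0.976]]
(0, 0.079, 0) [  -0.2 -147.1    1.2]
(0, 0.065, 0) [  -0.2 -160.8    4.2]
(0, -0.065, 0) [  -0.  -287.6   32.6]
```

```bash
python3 - <<'E'
from h import *
for p,t in(((.005,-.2716,.1009),-.15),((.005,-.2772,.0918),-.08),((.005,-.283,.080),0)): rel(W(*p),tgt(YAW,t))
E
```

```text
shift [0.     0.0043 0.0099] turnA [  -0.     6.3 -179.8] turnB [4.  0.  0.1]
shift [0.     0.0077 0.02  ] turnA [  -0.    12.6 -179.5] turnB [8.  0.  0.1]
shift [0.     0.0108 0.0327] turnA [  -0.    19.8 -178.8] turnB [12.6  0.   0.1]
```

```bash
python3 -m jog '[[[0,0,0.002,0.005,2,0,0],[0,0,0.0043,0.01,4,0,0],[0,0,0.006,0.015,6,0,0],[0,0,0.0077,0.02,8,0,0],[0,0,0.0092,0.026,10.2,0,0],[0,0,0.0092,0.026,10.2,0,0],[0,0,0.0092,0.026,10.2,0,0]]]'
python3 - <<'E'
from h import *
show()
for c in ((0,.079,0),(0,.065,0),(0,-.065,0)):print(c,np.round(S(traypt(*c,ox=.005))*1000,1))
d=cam("side");crop(d,225,345,205,290,6.5,"s9.png")
rel(W(.005,-.283,.079),tgt(YAW,0))
E
```

```text
time_s: 7.4
ee_pos: [0.5643, -0.143, 0.0862]
orientation: [3.098, 0.07, 0.0]
contact_force: [-0.2, 0.1, -2.9]
opening: 0.103
t 7.4 p [ 0.5643 -0.143   0.0862] F [-0.2  0.1 -2.9] op 0.103 q [-0.06  0.58  0.31  1.87 -0.19  0.71 -1.18]
axes xyz cols
 [[ 0.999  0.045  0.001]
 [ 0.045 -0.998 -0.043]
 [-0.001  0.043 -0.999]]
(0, 0.079, 0) [  -0.3 -145.6    0.3]
(0, 0.065, 0) [  -0.3 -159.6    0.9]
(0, -0.065, 0) [  -0.4 -289.5    6.4]
shift [0.0001 0.0024 0.0074] turnA [  -0.     3.9 -179.9] turnB [2.5 0.  0. ]
```

View pics/s9.png

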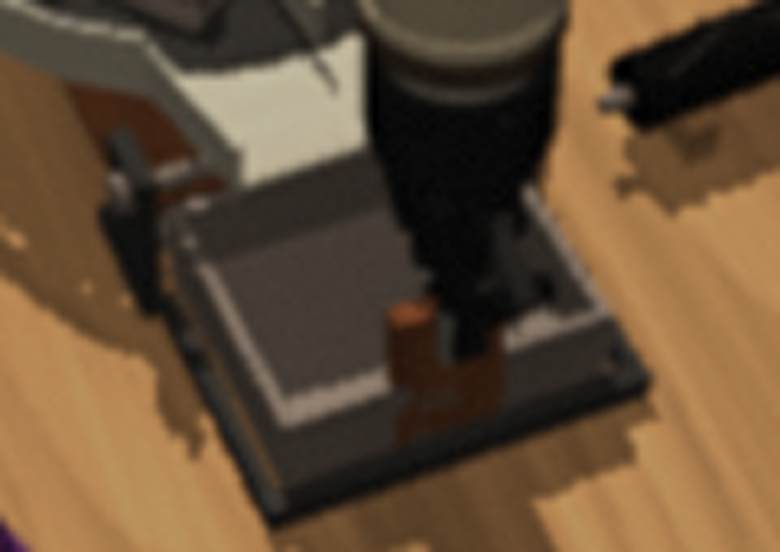

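```bash
python3 -m jog '[[[0,0,0.0008,0.004,1.3,0,0],[0,0,0.0015,0.0078,2.5,0,0],[0,0,0.0015,0.0078,2.5,0,0],[0,0,0.0015,0.0078,2.5,0,0],[0,0,0.0015,0.0078,2.5,0,0]]]'
python3 - <<'E'
from h import *
show()
for c in ((0,.079,0),(0,.065,0),(0,-.065,0)):print(c,np.round(S(traypt(*c,ox=.005))*1000,1))
d=cam("side");crop(d,225,345,205,290,6.5,"s10.png")
E
```

```text
time_s: 7.87
ee_pos: [0.5655, -0.1439, 0.0806]
orientation: [3.14, 0.075, 0.002]
contact_force: [-3.7, -0.3, 8.9]
opening: 0.103
t 7.87 p [ 0.5655 -0.1439  0.0806] F [-3.7 -0.3  8.9] op 0.103 q [-0.01  0.59  0.28  1.86 -0.23  0.72 -1.13]
axes xyz cols
 [[ 0.999  0.048  0.001]
 [ 0.048 -0.999 -0.001]
 [ 0.001  0.001 -1.   ]]
(0, 0.079, 0) [   0.7 -143.1    0.4]
(0, 0.065, 0) [   0.8 -157.1    0.4]
(0, -0.065, 0) [   1.  -287.1    0.6]
```

View pics/s10.png

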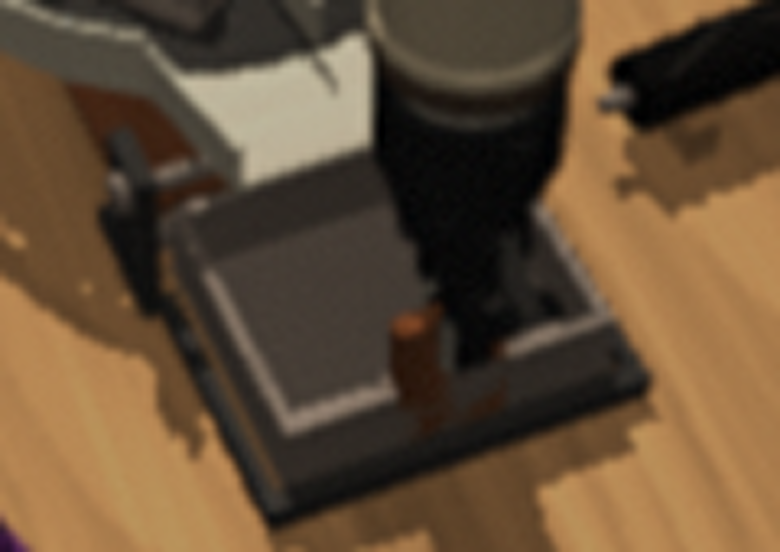

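```bash
python3 -m jog '[[[20,0,0,0,0,0,0],[50,0,0,0,0,0,0],[50,0,0,0,0,0,0],[50,0,0,-0.03,0,0,0],[50,0,0,-0.07,0,0,0],[50,0,0,-0.11,0,0,0],[50,0.04,-0.03,-0.13,0,0,0],[50,0.04,-0.07,-0.13,0,0,0],[50,0.04,-0.11,-0.13,0,0,0],[50,0.0,-0.15,-0.13,0,0,0],[50,0.0,-0.19,-0.13,0,0,0]]]'
python3 - <<'E'
from h import *
show()
d=cam("side");crop(d,205,345,165,290,5,"s11.png")
d=cam("top");crop(d,90,350,130,300,3,"t11.png")
E
```

```text
time_s: 8.83
ee_pos: [0.5573, 0.0336, 0.2099]
orientation: [3.138, 0.073, -0.001]
contact_force: [0.3, -0.9, 0.8]
opening: 0.498
t 8.83 p [0.5573 0.0336 0.2099] F [ 0.3 -0.9  0.8] op 0.498 q [-0.34  0.37  0.29  1.85 -0.12  0.95 -1.53]
axes xyz cols
 [[ 0.999  0.047 -0.001]
 [ 0.047 -0.999 -0.002]
 [-0.001  0.002 -1.   ]]
```

View pics/s11.png

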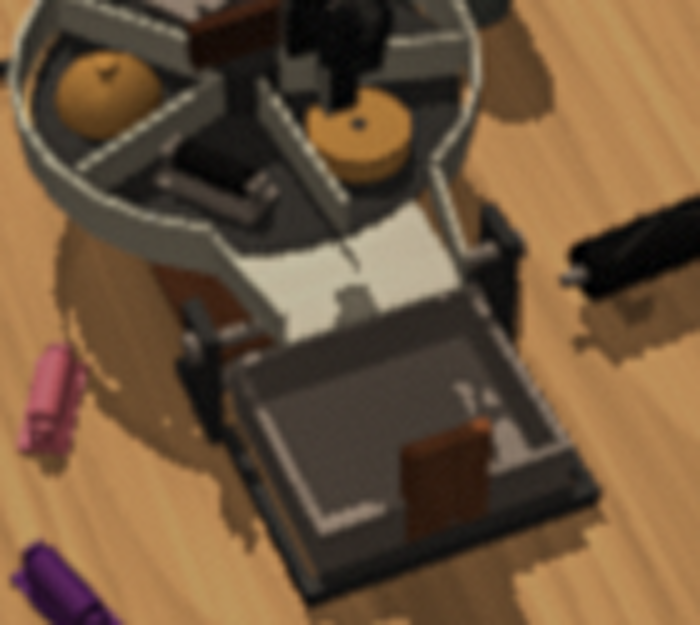

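View pics/t11.png

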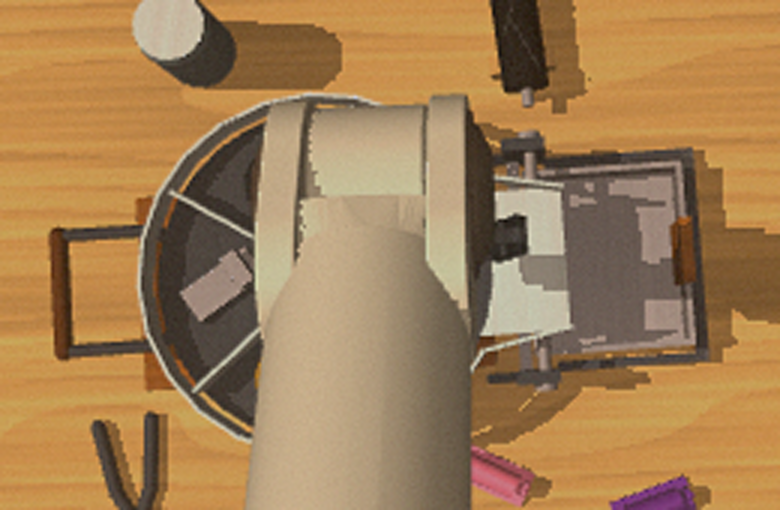

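```bash
python3 - <<'E'
from h import *
d=cam("top");crop(d,270,340,170,260,8,"t12.png")
E
```

```text
(no output)
```

View pics/t12.png

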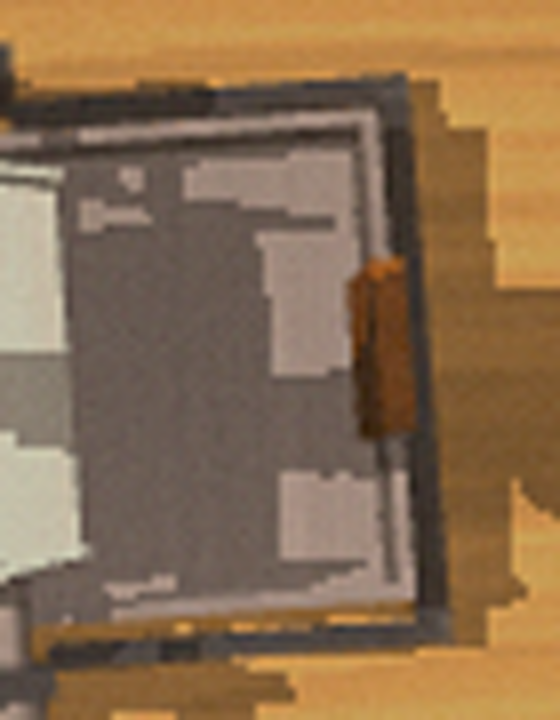

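```bash
python3 - <<'E'
from h import *
d=cam("top")
for n,p,z in (("rim +x front",(383,108),.045),("rim -x front",(414,602),.045),("tongue top a",(388,258),.084),("tongue top b",(400,438),.084),("ridge out +x",(408,76),.014),("ridge out -x",(449,640),.014)):
    print(n,np.round(1000*S(plane(d,fc(270,170,8,p),z)),1))
rel(W(0,0,.20),tgt(YAW+np.radians(3.5)));rel(W(0,0,.148),tgt(YAW+np.radians(3.5)))
E
```

```text
rim +x front [  75.2 -288.9   45. ]
rim -x front [ -75.  -286.6   45. ]
tongue top a [  26.  -282.8   84. ]
tongue top b [ -26.9 -282.2   84. ]
ridge out +x [  88.6 -300.8   14. ]
ridge out -x [ -87.6 -299.7   14. ]
shift [-0.0075 -0.1023  0.0103] turnA [-1.000e-01 -1.000e-01  1.769e+02] turnB [ 0.  -0.1 -3.1]
shift [-0.0075 -0.1024  0.0623] turnA [-1.000e-01 -1.000e-01  1.769e+02] turnB [ 0.  -0.1 -3.1]
```

```bash
python3 -m jog '[[[50,-0.0075,-0.04,0,0,0,-3],[50,-0.0075,-0.08,0.005,0,0,-3],[50,-0.0075,-0.102,0.01,0,0,-3],[50,-0.0075,-0.102,0.01,0,0,-3],[50,-0.0075,-0.102,0.03,0,0,-3],[50,-0.0075,-0.102,0.05,0,0,-3],[50,-0.0075,-0.102,0.06,0,0,-3],[50,-0.0075,-0.102,0.06,0,0,-3],[50,-0.0075,-0.102,0.06,0,0,-3]]]'
python3 - <<'E'
from h import *
show();rel(W(0,0,.148),tgt(YAW+np.radians(3.5)))
d=cam("side");crop(d,195,315,135,225,6,"s13.png")
E
```

```text
time_s: 9.78
ee_pos: [0.5469, 0.1356, 0.15]
orientation: [3.136, 0.161, 0.0]
contact_force: [-0.2, -0.2, 0.8]
opening: 0.502
t 9.78 p [0.5469 0.1356 0.15  ] F [-0.2 -0.2  0.8] op 0.502 q [-0.47  0.45  0.22  1.88 -0.13  0.83 -1.65]
axes xyz cols
 [[ 0.995  0.102  0.   ]
 [ 0.102 -0.995 -0.002]
 [ 0.     0.002 -1.   ]]
shift [-0.     -0.0019  0.002 ] turnA [ -0.   -0.2 179.7] turnB [ 0.1 -0.  -0.3]
```

View pics/s13.png

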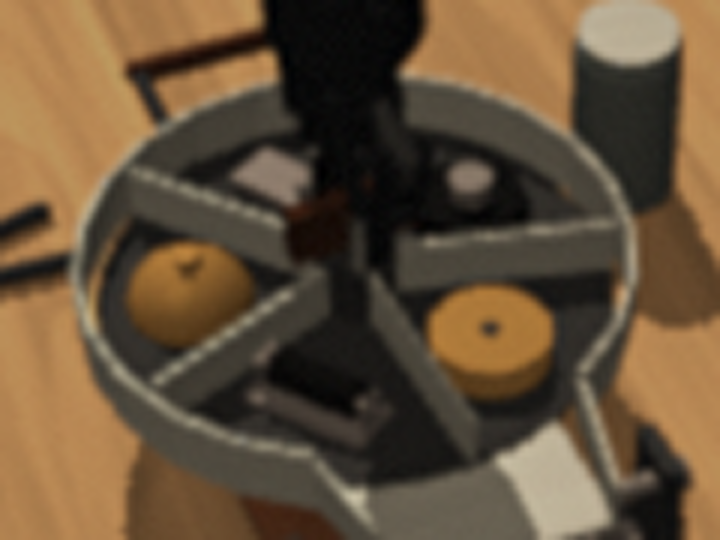

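```bash
python3 -m jog '[[[0,0,-0.001,0.001,0,0,0],[0,0,-0.001,0.001,0,0,0],[0,0,-0.001,0.001,0,0,0],[0,0,-0.001,0.001,0,0,0],[0,0,-0.001,0.001,0,0,-3],[0,0,-0.001,0.001,0,0,-7],[0,0,-0.001,0.001,0,0,-11],[0,0,-0.001,0.001,0,0,-15],[0,0,-0.001,0.001,0,0,-19],[0,0,-0.001,0.001,0,0,-23],[0,0,-0.001,0.001,0,0,-26],[0,0,-0.001,0.001,0,0,-26]]]' 50
python3 - <<'E'
from h import *
show()
d=cam("side");crop(d,195,315,135,225,6,"s14.png")
E
```

```text
time_s: 10.83
ee_pos: [0.5482, 0.1381, 0.151]
orientation: [3.019, 0.867, 0.006]
contact_force: [-0.4, 3.0, 6.1]
opening: 0.128
t 10.83 p [0.5482 0.1381 0.151 ] F [-0.4  3.   6.1] op 0.128 q [-0.39  0.44  0.12  1.87 -0.07  0.82 -1.25]
axes xyz cols
 [[ 0.848  0.531  0.004]
 [ 0.531 -0.848  0.001]
 [ 0.004  0.002 -1.   ]]
```

View pics/s14.png

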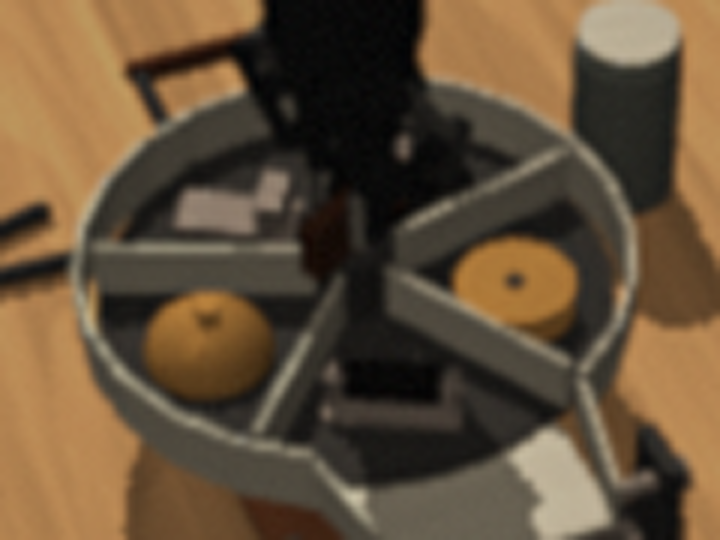

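```bash
python3 -m jog '[[[0,-0.001,0,0,0,0,-4],[0,-0.001,0,0,0,0,-8],[0,-0.001,0,0,0,0,-12],[0,-0.001,0,0,0,0,-16],[0,-0.001,0,0,0,0,-20],[0,-0.001,0,0,0,0,-24],[0,-0.001,0,0,0,0,-28],[0,-0.001,0,0,0,0,-32],[0,-0.001,0,0,0,0,-36],[0,-0.001,0,0,0,0,-39],[0,-0.001,0,0,0,0,-39]]]'
python3 -c "
from h import *
show();rel(W(0,0,.151),tgt(YAW+np.radians(108)))"
```

```text
time_s: 11.8
ee_pos: [0.548, 0.1382, 0.151]
orientation: [2.557, 1.822, 0.009]
contact_force: [2.8, 3.2, -2.4]
opening: 0.134
t 11.8 p [0.548  0.1382 0.151 ] F [ 2.8  3.2 -2.4] op 0.134 q [-0.27  0.44 -0.04  1.87  0.02  0.82 -0.65]
axes xyz cols
 [[ 0.327  0.945  0.006]
 [ 0.945 -0.327  0.001]
 [ 0.003  0.005 -1.   ]]
shift [-0.0011 -0.001  -0.    ] turnA [-1.000e-01 -4.000e-01  1.403e+02] turnB [  0.3  -0.1 -39.7]
```

```bash
python3 -m jog '[[[0,0,0,0,0,0,-4],[0,0,0,0,0,0,-8],[0,0,0,0,0,0,-12],[0,0,0,0,0,0,-16],[0,0,0,0,0,0,-20],[0,0,0,0,0,0,-24],[0,0,0,0,0,0,-28],[0,0,0,0,0,0,-32],[0,0,0,0,0,0,-36],[0,0,0,0,0,0,-39.7],[0,0,0,0,0,0,-39.7],[0,0,0,0,0,0,-39.7]]]'
python3 - <<'E'
from h import *
show()
rel(W(0,0,.151),tgt(YAW+np.radians(108)))
d=cam("side");crop(d,195,345,135,285,4,"s15.png")
E
```

```text
time_s: 12.8
ee_pos: [0.5479, 0.1382, 0.151]
orientation: [1.79, 2.578, 0.007]
contact_force: [-0.0, 0.7, 0.2]
opening: 0.132
t 12.8 p [0.5479 0.1382 0.151 ] F [-0.   0.7  0.2] op 0.132 q [-0.14  0.45 -0.19  1.87  0.11  0.83 -0.03]
axes xyz cols
 [[-0.349  0.937  0.005]
 [ 0.937  0.349  0.001]
 [-0.001  0.006 -1.   ]]
shift [-0.0003 -0.0014 -0.    ] turnA [  0.   -0.5 179.8] turnB [ 0.3  0.  -0.2]
```

View pics/s15.png

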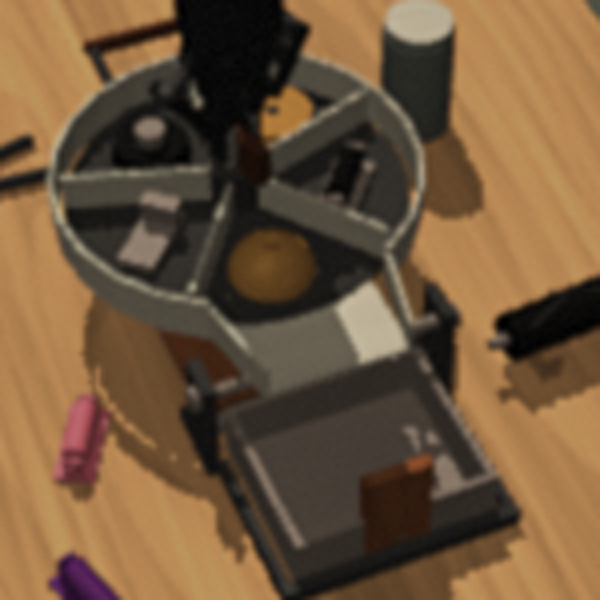

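```bash
python3 -m jog '[[[20,0,0,0,0,0,0],[50,0,0,0,0,0,0],[50,0,0,0,0,0,0],[50,0,0,-0.03,0,0,0],[50,0,0,-0.06,0,0,0],[50,0,0,-0.06,0,0,0]]]'
python3 - <<'E'
from h import *
show()
rel(W(0,.205,.20),tgt(YAW));rel(W(0,.205,.091),tgt(YAW))
d=cam("side");crop(d,195,345,135,285,4,"s16.png")
E
```

```text
time_s: 13.35
ee_pos: [0.5509, 0.1389, 0.2165]
orientation: [1.787, 2.572, 0.017]
contact_force: [0.3, 0.4, 1.0]
opening: 0.497
t 13.35 p [0.5509 0.1389 0.2165] F [0.3 0.4 1. ] op 0.497 q [-0.13  0.37 -0.2   1.82  0.09  0.95 -0.01]
axes xyz cols
 [[-0.349  0.937  0.014]
 [ 0.937  0.349  0.003]
 [-0.002  0.014 -1.   ]]
shift [0.1954 0.0579 0.017 ] turnA [  0.6   0.6 -72.2] turnB [  0.7  -0.7 107.8]
shift [0.1956 0.0564 0.1259] turnA [  0.6   0.6 -72.2] turnB [  0.7  -0.7 107.8]
```

```bash
python3 -m jog '[[[50,0.03,0.01,0.0,0,0,-6],[50,0.06,0.02,0.0,0,0,-12],[50,0.09,0.03,0.0,0,0,-18],[50,0.12,0.04,0.0,0,0,-25],[50,0.15,0.05,0.0,0.2,0.2,-32],[50,0.18,0.055,0.0,0.4,0.4,-39],[50,0.195,0.058,0.01,0.6,0.6,-46],[50,0.195,0.058,0.01,0.6,0.6,-53],[50,0.195,0.058,0.01,0.6,0.6,-60],[50,0.195,0.058,0.01,0.6,0.6,-67],[50,0.195,0.058,0.01,0.6,0.6,-72.2],[50,0.195,0.058,0.01,0.6,0.6,-72.2]]]'
python3 - <<'E'
from h import *
show()
rel(W(0,.205,.091),tgt(YAW))
d=cam("side");crop(d,195,345,115,285,3.5,"s16.png")
d=cam("top");crop(d,90,340,130,300,3.2,"t16.png")
E
```

```text
time_s: 14.4
ee_pos: [0.536, 0.3409, 0.2034]
orientation: [0.075, -3.137, 0.002]
contact_force: [0.1, -0.6, 0.2]
opening: 0.502
t 14.4 p [0.536  0.3409 0.2034] F [ 0.1 -0.6  0.2] op 0.502 q [-0.24  0.54 -0.5   1.63  0.29  1.04  0.78]
axes xyz cols
 [[-0.999 -0.048 -0.003]
 [-0.048  0.999 -0.001]
 [ 0.003 -0.001 -1.   ]]
shift [-0.0017  0.0014  0.1124] turnA [-0.1 -0.2  0.1] turnB [ 3.000e-01 -1.000e-01 -1.799e+02]
```

View pics/s16.png

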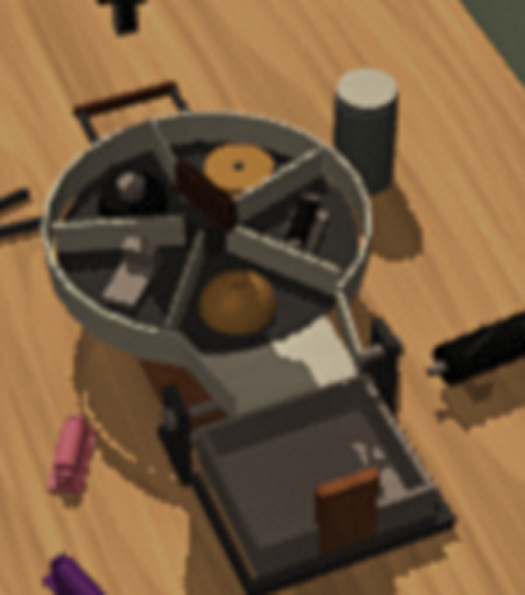

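View pics/t16.png

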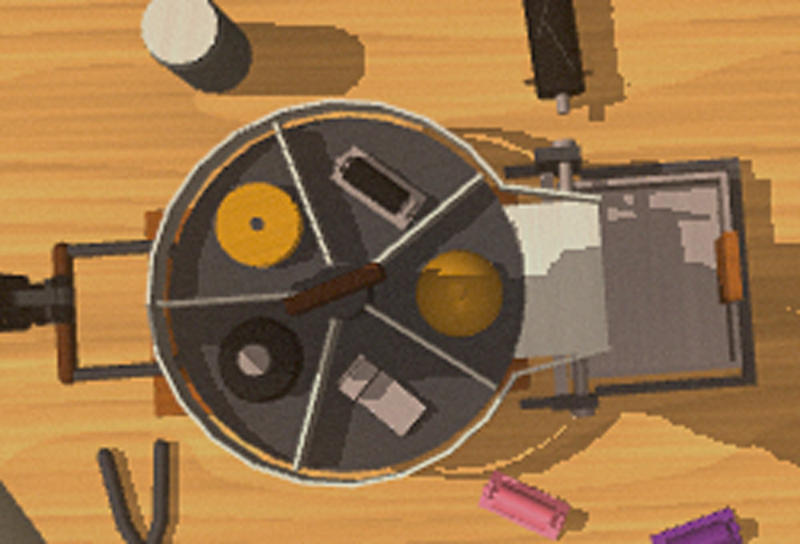

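```bash
python3 - <<'E'
from h import *
d=cam("top")
for c in ((480,178),(495,387),(156,303),(276,124),(296,468)):
    q=S(plane(d,fc(90,130,3.2,c),.115)); print("div",np.round(q*1000),np.round(np.degrees(np.arctan2(q[1],q[0])),1))
print("bell",np.round(1000*S(plane(d,fc(90,130,3.2,(460,293)),.105))))
for c in ((63,245),(66,382)): print("handle",np.round(1000*S(plane(d,fc(90,130,3.2,c),.092))))
E
```

```text
div [  74. -104.  115.] -54.6
div [ -75. -105.  115.] -125.7
div [  1. 131. 115.] 89.6
div [123.  39. 115.] 17.6
div [-122.   39.  115.] 162.5
bell [ -7. -84. 105.]
handle [ 49. 202.  92.]
handle [-50. 204.  92.]
```

```bash
python3 -m jog '[[[50,-0.001,0.001,0.03,0,0,0],[50,-0.001,0.001,0.06,0,0,0],[50,-0.001,0.001,0.09,0,0,0],[50,-0.001,0.001,0.112,0,0,0],[50,-0.001,0.001,0.112,0,0,0],[50,-0.001,0.001,0.112,0,0,0],[0,-0.001,0.001,0.112,0,0,0],[0,-0.001,0.001,0.112,0,0,0],[0,-0.001,0.001,0.112,0,0,0],[0,-0.001,0.001,0.112,0,0,0],[0,-0.001,0.001,0.112,0,0,0]]]' 40
python3 - <<'E'
from h import *
show()
d=cam("side");crop(d,195,345,115,285,3.5,"s17.png")
_,e,_=st();ps=S(e);y0,z0=ps[1]+.165,ps[2]-.075-.006
for a in (.1,.2,.3,.4,.5,.55,.6,.65):
    dy=y0*np.cos(a)-z0*np.sin(a)-y0; dz=y0*np.sin(a)+z0*np.cos(a)-z0
    print(a,"tool dy",round(dy,4),"tool dz",round(-dz,4))
E
```

```text
time_s: 15.47
ee_pos: [0.5383, 0.3429, 0.0944]
orientation: [-0.066, 3.14, 0.002]
contact_force: [0.1, -0.4, 7.5]
opening: 0.146
t 15.47 p [0.5383 0.3429 0.0944] F [ 0.1 -0.4  7.5] op 0.146 q [-0.29  0.68 -0.45  1.69  0.37  0.85  0.72]
axes xyz cols
 [[-0.999 -0.042  0.001]
 [-0.042  0.999  0.001]
 [-0.001  0.001 -1.   ]]
0.1 tool dy -0.0032 tool dz -0.0369
0.2 tool dy -0.01 tool dz -0.0734
0.3 tool dy -0.0205 tool dz -0.1089
0.4 tool dy -0.0345 tool dz -0.1433
0.5 tool dy -0.0518 tool dz -0.176
0.55 tool dy -0.0616 tool dz -0.1917
0.6 tool dy -0.0723 tool dz -0.2069
0.65 tool dy -0.0837 tool dz -0.2215
```

View pics/s17.png

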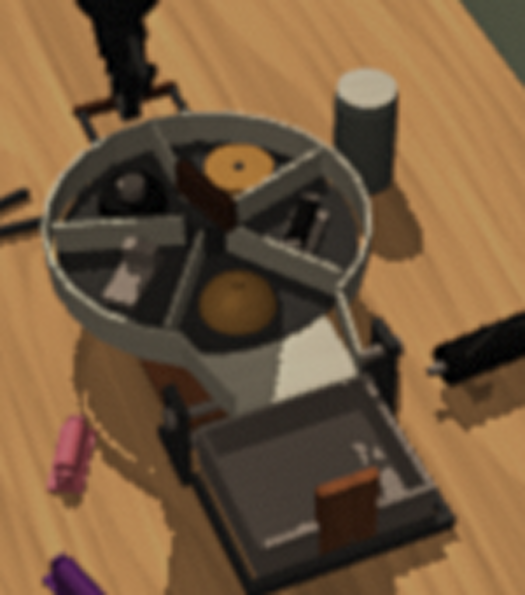

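```bash
python3 -m jog '[[[0,0,-0.001,-0.01,0,0,0],[0,0,-0.002,-0.023,0,0,0],[0,0,-0.003,-0.037,0,0,0],[0,0,-0.006,-0.055,0,0,0],[0,0,-0.01,-0.073,0,0,0],[0,0,-0.015,-0.091,0,0,0],[0,0,-0.0205,-0.109,0,0,0],[0,0,-0.027,-0.126,0,0,0],[0,0,-0.0345,-0.143,0,0,0],[0,0,-0.0345,-0.143,0,0,0],[0,0,-0.0345,-0.143,0,0,0]]]'
python3 - <<'E'
from h import *
show()
d=cam("side");crop(d,195,345,115,285,3.5,"s18.png")
E
```

```text
time_s: 16.43
ee_pos: [0.5397, 0.3101, 0.2395]
orientation: [-0.066, 3.137, 0.007]
contact_force: [2.2, 6.8, -3.7]
opening: 0.146
t 16.43 p [0.5397 0.3101 0.2395] F [ 2.2  6.8 -3.7] op 0.146 q [-0.18  0.48 -0.52  1.64  0.26  1.08  0.84]
axes xyz cols
 [[-0.999 -0.042  0.004]
 [-0.042  0.999  0.005]
 [-0.004  0.005 -1.   ]]
```

View pics/s18.png

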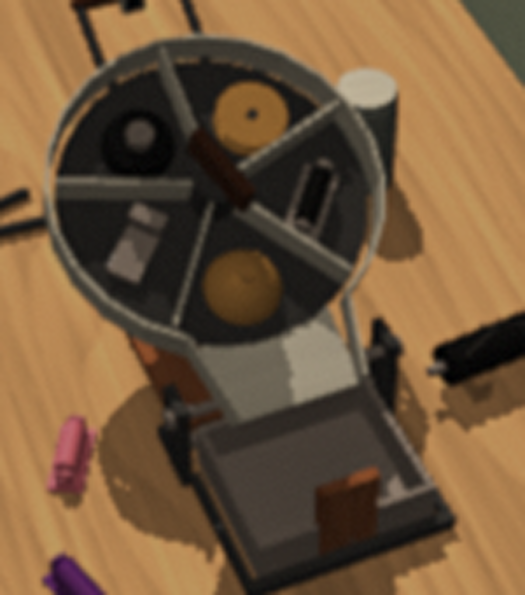

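Tipped to about 0.4, bell still in place. On to about 0.58 slowly; shifts from this pose: (-0.0173, -0.0327) per 0.1 rad.

```bash
python3 -m jog '[[[0,0,-0.004,-0.008,0,0,0],[0,0,-0.008,-0.016,0,0,0],[0,0,-0.012,-0.024,0,0,0],[0,0,-0.017,-0.033,0,0,0],[0,0,-0.021,-0.04,0,0,0],[0,0,-0.026,-0.048,0,0,0],[0,0,-0.026,-0.048,0,0,0],[0,0,-0.026,-0.048,0,0,0],[0,0,-0.026,-0.048,0,0,0],[0,0,-0.026,-0.048,0,0,0]]]'
python3 - <<'E'
from h import *
show()
d=cam("side");crop(d,195,345,115,285,3.5,"s19.png")
E
```

```text
time_s: 17.32
ee_pos: [0.5409, 0.2852, 0.2865]
orientation: [-0.068, 3.136, 0.009]
contact_force: [3.0, 5.4, -3.2]
opening: 0.147
t 17.32 p [0.5409 0.2852 0.2865] F [ 3.   5.4 -3.2] op 0.147 q [-0.13  0.42 -0.53  1.62  0.22  1.16  0.91]
axes xyz cols
 [[-0.999 -0.043  0.005]
 [-0.043  0.999  0.006]
 [-0.005  0.006 -1.   ]]
```

View pics/s19.png

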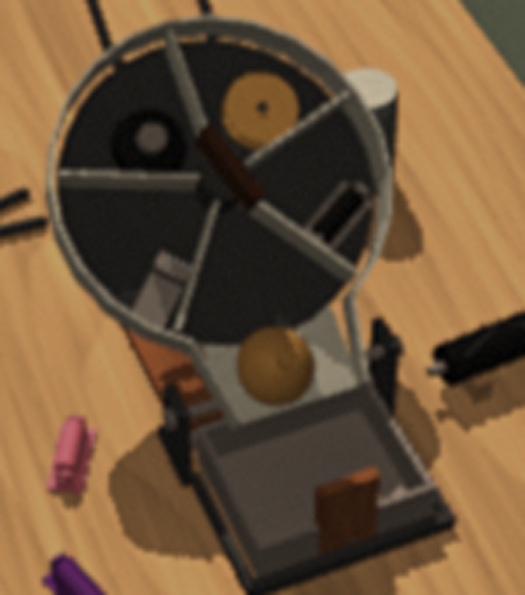

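```bash
python3 -m jog '[[[0,0,0,0,0,0,0],[0,0,0,0,0,0,0],[0,0,0,0,0,0,0],[0,0,0,0,0,0,0]]]'
python3 - <<'E'
from h import *
d=cam("side");crop(d,195,345,115,285,3.5,"s20.png")
E
```

```text
time_s: 17.7
ee_pos: [0.5409, 0.2855, 0.286]
orientation: [-0.069, 3.136, 0.01]
contact_force: [3.1, 4.1, -3.0]
opening: 0.145
```

View pics/s20.png

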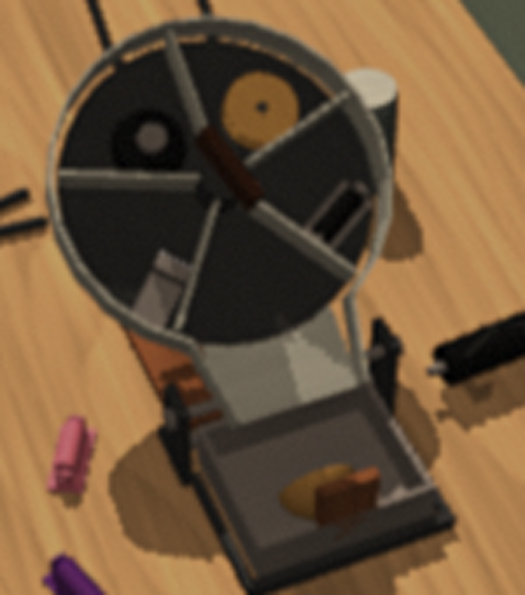

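```bash
python3 -m jog '[[[0,0,0,0,0,0,0],[0,0,0,0,0,0,0],[0,0,0,0,0,0,0],[0,0,0,0,0,0,0],[0,0,0,0,0,0,0],[0,0,0,0,0,0,0]]]'
python3 - <<'E'
from h import *
d=cam("side");a=cv2.resize(d["color"][215:285,245:330],None,fx=4.5,fy=4.5,interpolation=cv2.INTER_CUBIC)
d=cam("top");b=cv2.resize(d["color"][170:260,265:345],None,fx=3.5,fy=3.5,interpolation=cv2.INTER_CUBIC)
c=np.zeros((320,690,3),np.uint8);c[:a.shape[0],:a.shape[1]]=a;c[:b.shape[0],400:400+b.shape[1]]=b;cv2.imwrite("pics/c21.png",c)
E
```

```text
time_s: 18.25
ee_pos: [0.5408, 0.2856, 0.2859]
orientation: [-0.069, 3.136, 0.01]
contact_force: [3.1, 3.3, -3.6]
opening: 0.146
```

View pics/c21.png

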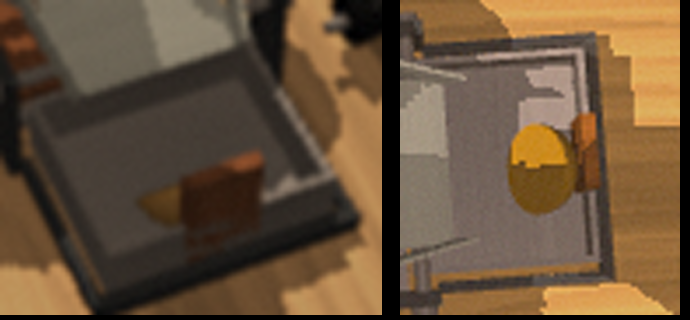

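```bash
python3 -m jog '[[[0,0,0,0,0,0,0],[0,0,0,0,0,0,0],[0,0,0,0,0,0,0],[0,0,0,0,0,0,0],[0,0,0,0,0,0,0],[0,0,0,0,0,0,0]]]'
python3 - <<'E'
from h import *
d=cam("side");a=cv2.resize(d["color"][235:275,270:315],None,fx=8,fy=8,interpolation=cv2.INTER_CUBIC)
d=cam("top");b=cv2.resize(d["color"][190:245,285:330],None,fx=8,fy=8,interpolation=cv2.INTER_CUBIC)
c=np.zeros((450,760,3),np.uint8);c[:a.shape[0],:a.shape[1]]=a;c[:b.shape[0],380:380+b.shape[1]]=b;cv2.imwrite("pics/c22.png",cv2.convertScaleAbs(c,alpha=1.6))
E
```

```text
time_s: 18.85
ee_pos: [0.5409, 0.2856, 0.286]
orientation: [-0.069, 3.136, 0.01]
contact_force: [2.8, 4.2, -3.5]
opening: 0.145
```

View pics/c22.png

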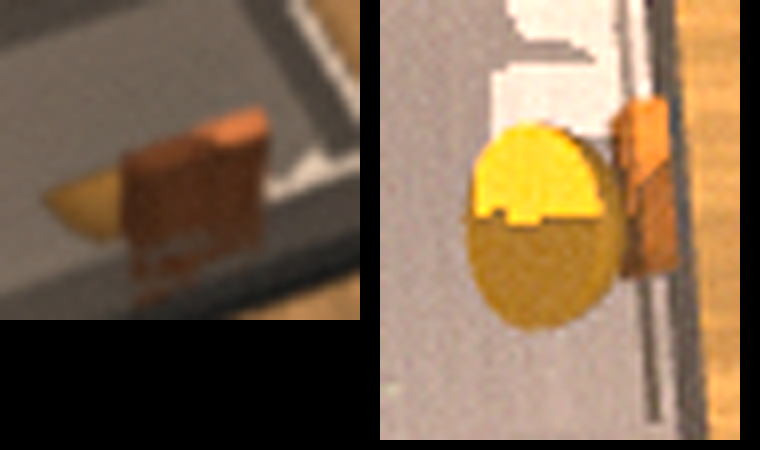

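```bash
python3 -m jog '[[[0,0,0.005,0.008,0,0,0],[0,0,0.01,0.016,0,0,0],[0,0,0.0145,0.024,0,0,0],[0,0,0.019,0.032,0,0,0],[0,0,0.023,0.04,0,0,0],[0,0,0.027,0.048,0,0,0],[0,0,0.0305,0.057,0,0,0],[0,0,0.034,0.065,0,0,0],[0,0,0.0375,0.074,0,0,0],[0,0,0.041,0.083,0,0,0],[0,0,0.041,0.083,0,0,0]]]'
python3 - <<'E'
from h import *
show();d=cam("side");crop(d,195,345,115,285,3.5,"s23.png")
rel((.5383,.3429,.0944),tgt(YAW))
E
```

```text
time_s: 19.87
ee_pos: [0.5389, 0.326, 0.2004]
orientation: [-0.068, 3.139, 0.006]
contact_force: [1.5, -4.0, -5.9]
opening: 0.139
t 19.87 p [0.5389 0.326  0.2004] F [ 1.5 -4.  -5.9] op 0.139 q [-0.22  0.53 -0.5   1.66  0.29  1.02  0.8 ]
axes xyz cols
 [[-0.999 -0.044  0.002]
 [-0.044  0.999  0.004]
 [-0.002  0.004 -1.   ]]
shift [0.0002 0.0169 0.107 ] turnA [ 0.2  0.1 -0.2] turnB [  0.2  -0.3 179.8]
```

View pics/s23.png

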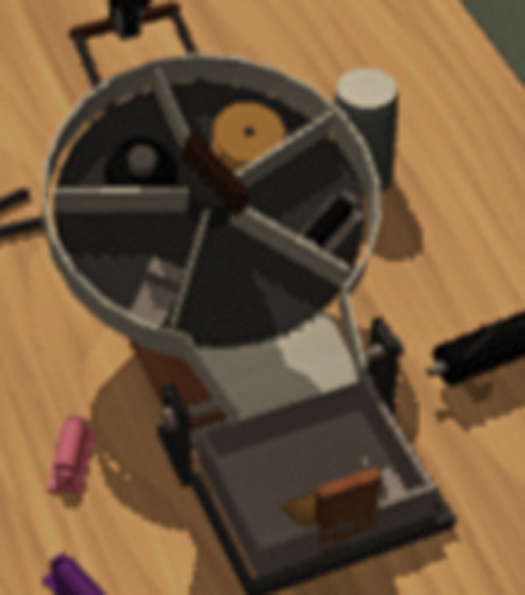

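```bash
python3 -m jog '[[[0,0,0.004,0.012,0,0,0],[0,0,0.007,0.024,0,0,0],[0,0,0.01,0.036,0,0,0],[0,0,0.012,0.048,0,0,0],[0,0,0.014,0.06,0,0,0],[0,0,0.0155,0.071,0,0,0],[0,0,0.0165,0.081,0,0,0],[0,0,0.017,0.09,0,0,0],[0,0,0.017,0.098,0,0,0],[0,0,0.017,0.104,0,0,0],[0,0,0.017,0.107,0,0,0],[0,0,0.017,0.107,0,0,0]]]'
python3 - <<'E'
from h import *
show();d=cam("side");crop(d,195,345,115,285,3.5,"s24.png")
E
```

```text
time_s: 20.92
ee_pos: [0.5384, 0.3431, 0.1001]
orientation: [-0.067, 3.138, 0.002]
contact_force: [-15.4, -15.8, 37.5]
opening: 0.144
t 20.92 p [0.5384 0.3431 0.1001] F [-15.4 -15.8  37.5] op 0.144 q [-0.28  0.67 -0.45  1.69  0.37  0.86  0.72]
axes xyz cols
 [[-0.999 -0.043  0.003]
 [-0.043  0.999  0.001]
 [-0.003  0.001 -1.   ]]
```

View pics/s24.png

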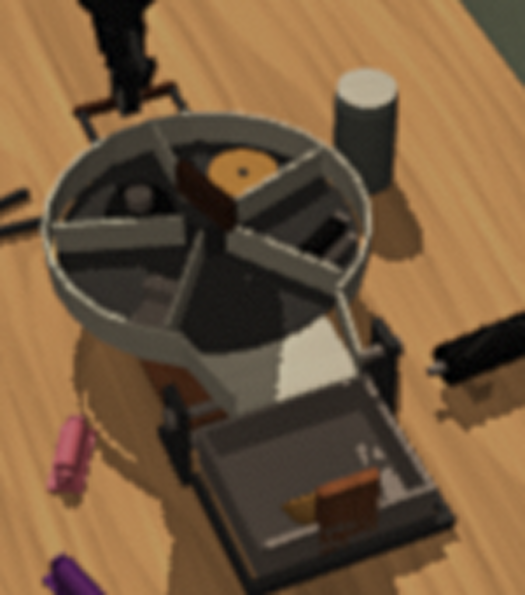

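```bash
python3 -m jog '[[[0,0,0,-0.002,0,0,0],[0,0,0,-0.002,0,0,0]]]'
```

```text
time_s: 21.13
ee_pos: [0.5383, 0.3429, 0.1038]
orientation: [-0.067, 3.137, 0.002]
contact_force: [-1.8, -5.1, -5.4]
opening: 0.147
```

```bash
python3 -m jog '[[[0,0,0,0.001,0,0,0],[0,0,0,0.002,0,0,0],[0,0,0,0.002,0,0,0]]]'
```

```text
time_s: 21.38
ee_pos: [0.5382, 0.3429, 0.1014]
orientation: [-0.066, 3.137, 0.002]
contact_force: [0.4, -5.2, -5.4]
opening: 0.146
```

```bash
python3 -m jog '[[[0,0,0,0.0015,0,0,0],[0,0,0,0.002,0,0,0],[0,0,0,0.002,0,0,0]]]'
```

```text
time_s: 21.63
ee_pos: [0.5383, 0.343, 0.1005]
orientation: [-0.066, 3.137, 0.001]
contact_force: [-4.3, -7.9, 5.8]
opening: 0.143
```

Resting on its stop now. Opening slowly, then up and away.

```bash
python3 -m jog '[[[17,0,0,0,0,0,0],[25,0,0,0,0,0,0],[50,0,0,0,0,0,0],[50,0,0,0,0,0,0],[50,0,0,0,0,0,0],[50,0,0,-0.03,0,0,0],[50,0,0,-0.06,0,0,0],[50,0,0,-0.1,0,0,0],[50,0,0.03,-0.13,0,0,0],[50,0,0.06,-0.13,0,0,0],[50,0,0.06,-0.13,0,0,0]]]'
python3 - <<'E'
from h import *
show();d=cam("side");crop(d,195,345,115,285,3.5,"s25.png")
d=cam("top");crop(d,90,340,130,300,3.2,"t25.png");cv2.imwrite("pics/top25.png",d["color"])
for c in ((683,0),):pass
E
```

```text
time_s: 22.55
ee_pos: [0.5336, 0.4119, 0.2348]
orientation: [-0.076, 3.132, 0.017]
contact_force: [-1.3, 0.3, -0.4]
opening: 0.498
t 22.55 p [0.5336 0.4119 0.2348] F [-1.3  0.3 -0.4] op 0.498 q [-0.34  0.57 -0.52  1.51  0.3   1.12  0.7 ]
axes xyz cols
 [[-0.999 -0.049  0.008]
 [-0.049  0.999  0.011]
 [-0.009  0.011 -1.   ]]
```

View pics/s25.png

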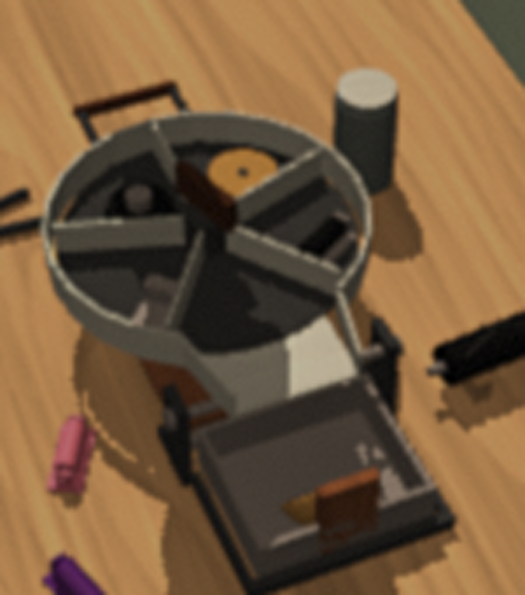

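View pics/t25.png

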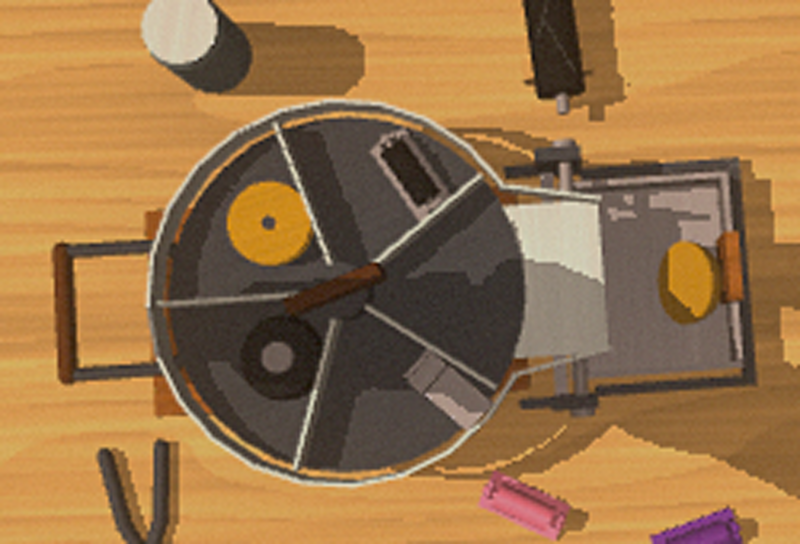

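View pics/top25.png

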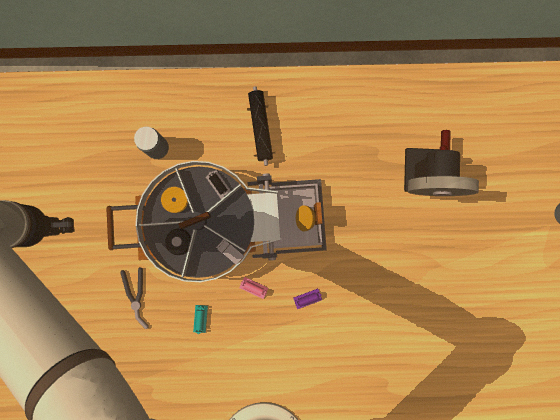

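```bash
python3 -m jog '[[[50,0,0,0,0,0,0],[50,0,0,0,0,0,0],[50,0,0,0,0,0,0],[50,0,0,0,0,0,0],[50,0,0,0,0,0,0],[50,0,0,0,0,0,0]]]'
python3 - <<'E'
from h import *
d=cam("top");im=d["color"];old=cv2.imread("pics/top25.png");o0=cv2.imread("pics/top0.png")
def bell(i):
    h=cv2.cvtColor(i[200:245,285:318],cv2.COLOR_BGR2HSV);m=cv2.inRange(h,(14,150,80),(30,255,255));M=cv2.moments(m,True);return round(M["m10"]/M["m00"]+285,2),round(M["m01"]/M["m00"]+200,2),M["m00"]
print("bell",bell(old),bell(im),np.round(1000*S(plane(d,bell(im)[:2],.026))))
for n,(x0,x1,y0,y1) in dict(plier=(115,155,265,332),can=(130,165,124,160),platen=(245,275,85,165),grinder=(400,485,125,200),tray=(275,330,175,260),handle=(104,136,200,255)).items():
    a=im[y0:y1,x0:x1].astype(np.float32).mean(2);ref=(o0 if n not in("tray",) else old)[y0:y1,x0:x1].astype(np.float32).mean(2)
    print(n,"shift px",np.round(cv2.phaseCorrelate(ref,a)[0],2),"meandiff",round(float(abs(a-ref).mean()),1))
crop(d,270,340,170,260,6,"t26.png");print(ctrl.state()["contact_force"])
E
```

```text
time_s: 23.15
ee_pos: [0.5343, 0.4049, 0.231]
orientation: [-0.071, 3.136, 0.004]
contact_force: [-0.1, 0.2, -0.2]
opening: 0.502
bell (305.41, 217.56, 416.0) (305.3, 217.59, 412.0) [  -6. -254.   26.]
plier shift px [-0.    0.06] meandiff 3.2
can shift px [ 0.05 -0.04] meandiff 3.4
platen shift px [0.05 0.02] meandiff 3.3
grinder shift px [0.04 0.45] meandiff 3.1
tray shift px [ 0.1  -0.09] meandiff 2.5
handle shift px [ 0.02 -0.07] meandiff 3.1
[-0.23860164  0.42663414  0.62561979]
```

View pics/t26.png

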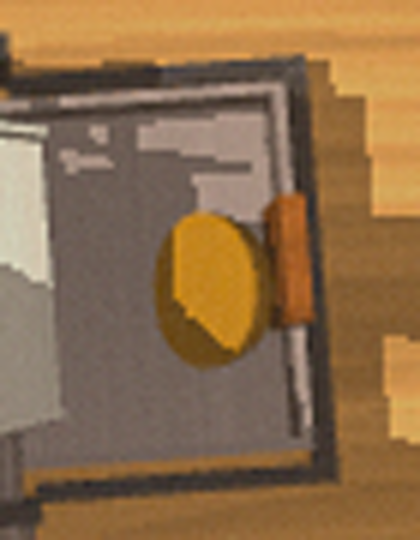

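The tray is home: its rim corners are at (285,83) and (312,455) in the crop, as they were after seating. The bell is at rest inside it, the carousel is level, and the bystanders have not moved. Handing in.

```bash
python3 -c "
from workcell import ctrl
print(ctrl.close_job())"
```

```text
the job is handed in; nothing more can be done
None
```

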